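# Swap the drawer pulls onto their own fronts

## Robot

A 7-joint arm with a two-finger parallel gripper is mounted at the origin on the work surface. World frame = base frame: x ahead of the robot, y to its left, z up, the work surface at z = 0. Lengths are in m, angles in rad, forces in N, time in s.
With the tool pointing down it reaches from about 0.4 to 0.875 m from the base axis. Payload 19.3 kg.
Tool frame: the origin (TCP) lies at the very end of the fingers, on their centre line; the grasp point (between the pads) lies 19 mm behind it; z points along the fingers, x is the direction in which the jaws open and shut, and the axes are right-handed (so a half turn about z gives the same grasp; the last joint's range is limited). The gripper opens to 85 mm and grips with 20 to 120 N. Pads are 22 mm wide; open, the fingers measure 114 mm over their backs; the gripper's body (76 mm by 85 mm) begins 54 mm behind the grasp point. The pads swing forward as they close: fully open they stand 13 mm farther back than shut.
Start: joints at [-1.352, 0.521, -0.036, 1.599, 0.021, 1.021, -0.113], TCP at [0.178, 0.599, 0.231] pointing down, gripper open.
Joint ranges: [-2.91, 2.91], [-0.3, 2.13], [-1.5, 1.42], [0.17, 2.43], [-1.26, 4.41], [0.16, 1.93], [-2.52, 2.52]. Speed limits (rad/s): [1.89, 1.89, 2.39, 2.39, 3.01, 3.01, 3.01].

## Interface

Orientations are given as [roll, pitch, yaw] about the fixed x, y, z axes, in that order (R = Rz(yaw) Ry(pitch) Rx(roll)).
In Python, from workcell import observe, eyes, job_done gives the robot as it stands. The module is installed in compiled form; this text tells all that it offers.
- The arm moves only by the shell command python3 -m pendant 'ROWS' [FORCE]. ROWS is JSON, a list of rows, each an object of numbers: "dx", "dy", "dz": the shift along the tool's x, y, z in mm; "ax", "ay", "az": the turn, a rotation vector about the tool's x, y, z in degrees; "claw": the finger opening in mm, from 0 to 85.4. A call has 1 to 10 rows; each row is the pose to reach, as a shift and turn from the pose commanded when the call began, along the tool's axes at that moment; what a row does not reach only later rows make up. A row lasts 1/12 s, in which the tool goes at most 41.7 mm and 7.16 degrees, less where a joint would pass 70% of its speed; a pose out of reach is approached as far as the arm can. A call with a gripper value outside its range is refused whole. The fingers move at their own pace and stop on an object; FORCE is the grip in N (left out, the last holds). Time passes only in rows, so rows that repeat a pose let the fingers close. It gives the time, the measured TCP pose, the force and the opening at its end, in the units of the state.
- observe(): the state, without advancing time (a new reading comes with each control period).
- eyes.grab_frame(name): name is "scene" or "top"; returns a dict with "image" (384x512x3 uint8, blue, green, red), "fovy" (degrees; the focal length in pixels is half the picture's height over the tangent of half this angle, whatever the lens; pixels are square), "cx", "cy" (the principal point, pixels), "dist" ([k1, k2, p1, p2, k3] as OpenCV has them; the pictures are not rectified), "view" (4x4, takes a point from world to camera coordinates). Camera axes: x right, y up, looking along -z (the intrinsics and any distortion apply to the point x, -y, -z); pixel columns grow to the right and rows downward; lengths in m; the calibration is good to about 2 mm. A picture is of the moment at which its call begins. There is no depth.
- job_done(): hands the job in, once; it reports no verdict.
The state is a dict: "clock": time; "qpos": joint angles; "qd": joint speeds; "joint_efforts": joint torques, N m; "position": TCP position; "tool_rot": TCP orientation; "force": force on the tool from outside, world axes, zero at the start; "moment": the same for the moment, N m; "grip_width": finger opening in m.
Only numpy, scipy, OpenCV 4.12 (cv2) and the standard library are available. Lean on these libraries where they do the work, as an engineer would, in place of code of your own. Each camera call takes 0.05 s, during which the arm holds its last target.

## Task

The four drawer pulls have been laid out on the wrong drawer fronts. Put every pull on its own front, the shortest pull on the shortest front and so on up to the longest on the longest, standing on its feet, centred on the two screw holes and in line with them. When you need a free place, stand a pull on the empty cork pad, never on the bare bench, and do not let any pull tip over.

Things in the scene. Friction and masses are not known exactly. Their poses are not given: they have to be found in the camera images.
- pull48: Shortest of four loose dark steel drawer pulls, 38 mm high: a bar 62 mm long (own y), 16 mm wide (x), spanning 30 to 38 mm above the underside, open below between two round feet 20 mm wide at y = -24 and +24 mm (legs 13 mm). Pinch it across the bar at mid length. Same end for end. About 79 g, +-40 percent. Origin: centre of the underside, between the feet; z up.
- pull72: Second shortest of four loose dark steel drawer pulls, 38 mm high: a bar 86 mm long (own y), 16 mm wide (x), spanning 30 to 38 mm above the underside, open below between two round feet 20 mm wide at y = -36 and +36 mm (legs 13 mm). Pinch it across the bar at mid length. Same end for end. About 93 g, +-40 percent. Origin: centre of the underside, between the feet; z up.
- pull96: Second longest of four loose dark steel drawer pulls, 38 mm high: a bar 110 mm long (own y), 16 mm wide (x), spanning 30 to 38 mm above the underside, open below between two round feet 20 mm wide at y = -48 and +48 mm (legs 13 mm). Pinch it across the bar at mid length. Same end for end. About 108 g, +-40 percent. Origin: centre of the underside, between the feet; z up.
- pull120: Longest of four loose dark steel drawer pulls, 38 mm high: a bar 134 mm long (own y), 16 mm wide (x), spanning 30 to 38 mm above the underside, open below between two round feet 20 mm wide at y = -60 and +60 mm (legs 13 mm). Pinch it across the bar at mid length. Same end for end. About 122 g, +-40 percent. Origin: centre of the underside, between the feet; z up.
- front48: Shortest of four wooden drawer fronts lying face up on grippy discs, not shifting: 155 mm long (own y) by 85 mm (x), flat upper face 43 mm above the bench. Two 5.6 mm screw holes for the shortest pull on its long centre line at y = -24 and +24 mm. Origin: on the bench under the centre of the slab, midway between the holes; z up.
- front72: Second shortest of four wooden drawer fronts lying face up on grippy discs, not shifting: 185 mm long (own y) by 85 mm (x), flat upper face 43 mm above the bench. Two 5.6 mm screw holes for the second shortest pull on its long centre line at y = -36 and +36 mm. Origin: on the bench under the centre of the slab, midway between the holes; z up.
- front96: Second longest of four wooden drawer fronts lying face up on grippy discs, not shifting: 215 mm long (own y) by 85 mm (x), flat upper face 43 mm above the bench. Two 5.6 mm screw holes for the second longest pull on its long centre line at y = -48 and +48 mm. Origin: on the bench under the centre of the slab, midway between the holes; z up.
- front120: Longest of four wooden drawer fronts lying face up on grippy discs, not shifting: 245 mm long (own y) by 85 mm (x), flat upper face 43 mm above the bench. Two 5.6 mm screw holes for the longest pull on its long centre line at y = -60 and +60 mm. Origin: on the bench under the centre of the slab, midway between the holes; z up.
- cork_pad: The empty cork pad, 190 mm (own y) by 95 mm (own x), 8 mm thick, lying flat on the bench and not shifting; the free place on which a pull can be stood. Origin: centre of its underside, on the bench.
Not all that is in view belongs to the job. Leave any pink look-alike of the front96 alone. Several things have the shape of the cork_pad; the one meant has the colours described above.

How it is judged:
On the way:
1. a pull stands on the cork pad, let go, so that its front is free (((z of pull48 in the frame of cork_pad between 0.005 and 0.012 m and x of pull48 in the frame of cork_pad between -0.05 and 0.05 m and y of pull48 in the frame of cork_pad between -0.095 and 0.095 m and angle between pull48's own z axis and vertical below 0.05 rad and linear speed of pull48 below 0.02 m/s and contact force between pull48 and the fingers below 0.1 N) or (z of pull72 in the frame of cork_pad between 0.005 and 0.012 m and x of pull72 in the frame of cork_pad between -0.05 and 0.05 m and y of pull72 in the frame of cork_pad between -0.095 and 0.095 m and angle between pull72's own z axis and vertical below 0.05 rad and linear speed of pull72 below 0.02 m/s and contact force between pull72 and the fingers below 0.1 N) or (z of pull96 in the frame of cork_pad between 0.005 and 0.012 m and x of pull96 in the frame of cork_pad between -0.05 and 0.05 m and y of pull96 in the frame of cork_pad between -0.095 and 0.095 m and angle between pull96's own z axis and vertical below 0.05 rad and linear speed of pull96 below 0.02 m/s and contact force between pull96 and the fingers below 0.1 N) or (z of pull120 in the frame of cork_pad between 0.005 and 0.012 m and x of pull120 in the frame of cork_pad between -0.05 and 0.05 m and y of pull120 in the frame of cork_pad between -0.095 and 0.095 m and angle between pull120's own z axis and vertical below 0.05 rad and linear speed of pull120 below 0.02 m/s and contact force between pull120 and the fingers below 0.1 N))), for 0.2 s.
At the end, for the whole second after the job is handed in: Each pull stands upright on its feet on the face of the front of its own rank in length, its centre within 10 mm of the point midway between that front's two screw holes and its bar within 0.12 rad (7 degrees) of the line through them (either way round), let go and at rest (horizontal distance between pull48 and front48 below 0.01 m and angle between the y axis of pull48 and the y axis of front48, either way round below 0.12 rad and z of pull48 in the frame of front48 between 0.04 and 0.047 m and angle between each of pull48, pull72, pull96, pull120's own z axis and vertical below 0.06 rad and linear speed of each of pull48, pull72, pull96, pull120 below 0.01 m/s and horizontal distance between pull72 and front72 below 0.01 m and angle between the y axis of pull72 and the y axis of front72, either way round below 0.12 rad and z of pull72 in the frame of front72 between 0.04 and 0.047 m and horizontal distance between pull96 and front96 below 0.01 m and angle between the y axis of pull96 and the y axis of front96, either way round below 0.12 rad and z of pull96 in the frame of front96 between 0.04 and 0.047 m and horizontal distance between pull120 and front120 below 0.01 m and angle between the y axis of pull120 and the y axis of front120, either way round below 0.12 rad and z of pull120 in the frame of front120 between 0.04 and 0.047 m); the robot touches nothing.
It fails at once if a pull was stood on the bare bench or tipped over (height (world z) of any of pull48, pull72, pull96, pull120 below 0.005 m or angle between any of pull48, pull72, pull96, pull120's own z axis and vertical above 0.8 rad).
It also fails if it takes over 128 s, if anything falls off the work surface, if the arm or the gripper's body presses on something with over 40 N, if the wrist force passes 120 N, or if a joint passes its speed limit or range.

## Working session

There is one attempt and no reset: what is moved stays moved. The work goes in short steps, Python scripts to look and compute and a shell command to move; the robot and the scene stay as the last step left them, time stands still between calls to the robot, and variables do not carry over. Pictures are saved under pics/ and viewed, and the job is handed in when it is done.

```bash
mkdir -p pics; ls; python3 - <<'E'
from workcell import observe, eyes
import cv2, json, numpy as np, pickle
s=observe();print({k:np.round(v,4).tolist() for k,v in s.items()})
fs={}
for n in("scene","top"):
    f=eyes.grab_frame(n);cv2.imwrite(f"pics/{n}0.png",f["image"]);fs[n]=f
    print(n,f["fovy"],f["cx"],f["cy"],f["dist"],np.round(f["view"],3).tolist())
pickle.dump(fs,open("f0.pkl","wb"))
E
```

```text
pics
{'clock': 0.0, 'qpos': [-1.3522, 0.522, -0.0363, 1.6, 0.0212, 1.0211, -0.1128], 'qd': [-0.0005, 0.0004, -0.0004, 0.0005, -0.0011, -0.0003, -0.0016], 'joint_efforts': [-0.0005, -92.7102, 1.9793, -36.9908, 0.0178, 0.0086, -0.0], 'position': [0.1779, 0.5988, 0.2307], 'tool_rot': [3.1415, 0.0011, 1.282], 'force': [-0.3711, -1.487, 0.2348], 'moment': [-0.0096, -0.0328, 0.0384], 'grip_width': 0.0854}
scene 45.985199041904224 256.791139541186 190.50503857016048 [-0.15605421  0.          0.          0.          0.        ] [[0.376, 0.927, 0.003, -0.147], [-0.746, 0.301, 0.594, 0.257], [0.55, -0.226, 0.804, -1.458], [0.0, 0.0, 0.0, 1.0]]
top 49.02044984845319 258.9329664214336 184.89199227624886 [-0.08952058  0.          0.          0.          0.        ] [[-0.02, -1.0, -0.006, 0.025], [0.993, -0.02, 0.112, -0.414], [-0.112, -0.003, 0.994, -1.003], [0.0, 0.0, 0.0, 1.0]]
```

View pics/scene0.png

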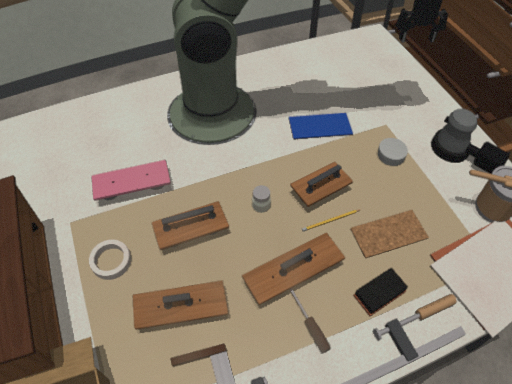

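View pics/top0.png

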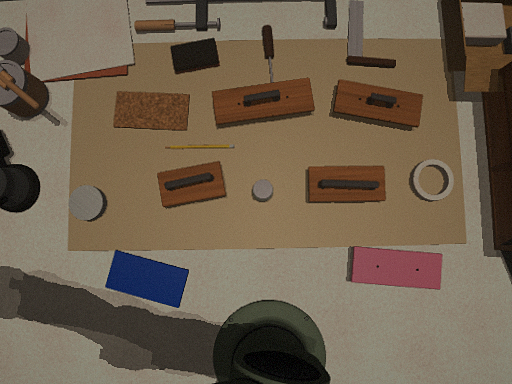

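```bash
python3 - <<'E'
import cv2
for n,(x0,y0,x1,y1) in {"top":(100,70,435,215),"scene":(120,155,440,335)}.items():
    im=cv2.imread(f"pics/{n}0.png")[y0:y1,x0:x1]
    im=cv2.resize(im,None,fx=2.38,fy=2.38,interpolation=cv2.INTER_CUBIC)
    cv2.imwrite(f"pics/{n}0c.png",im)
E
```

```text
(no output)
```

View pics/top0c.png

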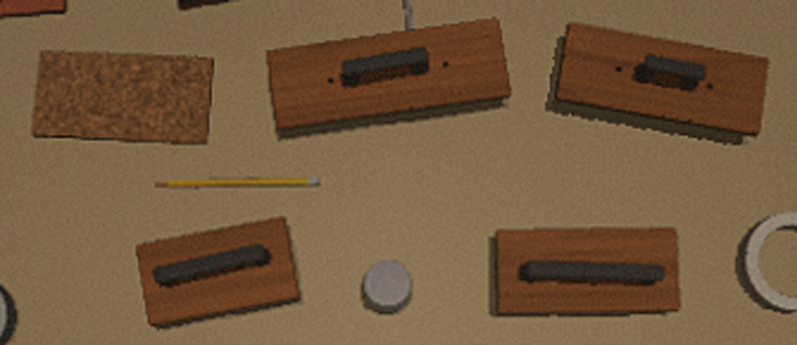

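View pics/scene0c.png

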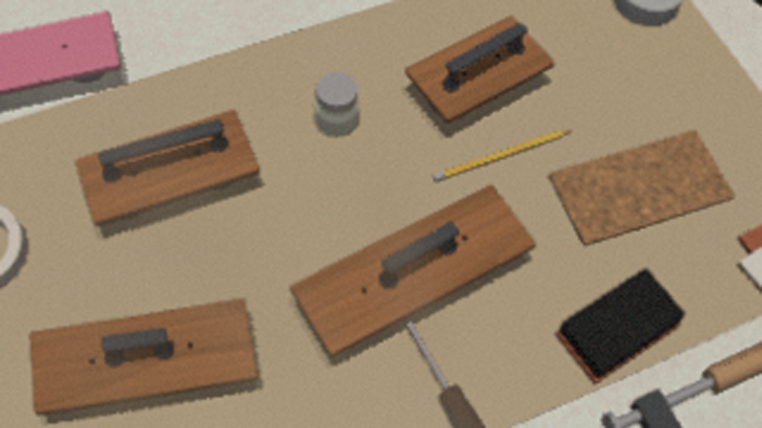

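```bash
cat > h.py <<'E'
import cv2, numpy as np
def K(f):
    fl=f["image"].shape[0]/2/np.tan(np.radians(f["fovy"])/2)
    return np.array([[fl,0,f["cx"]],[0,fl,f["cy"]],[0,0,1.]])
def norm(f,px): # undistorted normalized (x,y down)
    return cv2.undistortPoints(np.array(px,float).reshape(-1,1,2),K(f),np.array(f["dist"])).reshape(-1,2)
def P(f): return np.diag([1,-1,-1.])@np.array(f["view"])[:3]
def plane(f,px,z):
    M=P(f);R,t=M[:,:3],M[:,3];c=-R.T@t
    d=np.c_[norm(f,px),np.ones(len(np.reshape(px,(-1,2))))]@R
    return c+d*((z-c[2])/d[:,2])[:,None]
def tri(f1,p1,f2,p2):
    X=cv2.triangulatePoints(P(f1),P(f2),norm(f1,p1).T,norm(f2,p2).T)
    X=(X[:3]/X[3]).T
    return X
def proj(f,X):
    M=P(f);rv=cv2.Rodrigues(M[:,:3])[0]
    return cv2.projectPoints(np.array(X,float).reshape(-1,1,3),rv,M[:,3],K(f),np.array(f["dist"]))[0].reshape(-1,2)
E
python3 - <<'E'
import pickle,cv2,numpy as np
from h import *
fs=pickle.load(open("f0.pkl","rb"))
for n in fs:
    f=fs[n];im=f["image"];hsv=cv2.cvtColor(im,cv2.COLOR_BGR2HSV)
    pts={"top":[(240,112),(400,115),(375,172),(215,190),(150,110),(262,188)],"scene":[(270,285),(215,305),(165,240),(330,195),(390,230),(100,200)]}[n]
    for p in pts: print(n,p,cv2.blur(hsv,(3,3))[p[1],p[0]])
E
```

```text
scene (270, 285) [ 13 138 143]
scene (215, 305) [ 13 131 144]
scene (165, 240) [ 13 133 143]
scene (330, 195) [17 86 75]
scene (390, 230) [ 14 119 143]
scene (100, 200) [35 32 95]
top (240, 112) [ 12 172 100]
top (400, 115) [ 12 175  96]
top (375, 172) [ 12 175 105]
top (215, 190) [ 12 173 108]
top (150, 110) [ 14 158 104]
top (262, 188) [ 15  38 123]
```

```bash
cat > seg.py <<'E'
from h import *
import pickle
REG={"top":{"A":(205,72,322,132),"B":(326,72,430,135),"C":(300,158,392,210),"D":(150,155,232,215),"cork":(105,85,195,135)},
"scene":{"A":(236,228,352,308),"B":(125,275,236,335),"C":(145,195,236,252),"D":(284,158,360,212),"cork":(345,205,435,262)}}
def quad(f,n,k):
    x0,y0,x1,y1=REG[n][k]
    im=cv2.GaussianBlur(f["image"],(3,3),0)[y0:y1,x0:x1];hsv=cv2.cvtColor(im,cv2.COLOR_BGR2HSV)
    st={"top":140,"scene":110}[n] if k!="cork" else {"top":130,"scene":100}[n]
    m=cv2.inRange(hsv,(5,st,70 if n=="top" else 105),(16,255,255))
    if k=="cork": m=cv2.morphologyEx(cv2.inRange(hsv,(5,st-10,60),(18,255,255)),cv2.MORPH_CLOSE,np.ones((3,3)))
    m=cv2.morphologyEx(m,cv2.MORPH_OPEN,np.ones((3,3)))
    c=max(cv2.findContours(m,cv2.RETR_EXTERNAL,cv2.CHAIN_APPROX_NONE)[0],key=cv2.contourArea)
    h=cv2.convexHull(c)
    q=cv2.approxPolyN(h,4,ensure_convex=True).reshape(4,2).astype(float)
    # refine lines with contour points
    pts=c.reshape(-1,2).astype(float);L=[]
    for i in range(4):
        a,b=q[i],q[(i+1)%4];d=(b-a)/np.linalg.norm(b-a);nn=np.array([-d[1],d[0]])
        t=(pts-a)@d;e=(pts-a)@nn;s=np.linalg.norm(b-a)
        sel=pts[(abs(e)<2.5)&(t>.08*s)&(t<.92*s)]
        vx,vy,px,py=cv2.fitLine(sel.astype(np.float32),cv2.DIST_HUBER,0,.01,.01).ravel()
        # push outward half pixel
        nn=np.array([-vy,vx]);cen=q.mean(0);
        p=np.array([px,py]);s=np.sign((p-cen)@nn);p=p+nn*s*0.5
        L.append((p,np.array([vx,vy])))
    Q=[]
    for i in range(4):
        (p1,d1),(p2,d2)=L[i-1],L[i]
        s=np.linalg.solve(np.c_[d1,-d2],p2-p1);Q.append(p1+s[0]*d1)
    return np.array(Q)+[x0,y0]
E
python3 - <<'E'
from seg import *
fs=pickle.load(open("f0.pkl","rb"));vis={n:cv2.resize(fs[n]["image"],None,fx=2.5,fy=2.5,interpolation=cv2.INTER_CUBIC) for n in fs}
res={}
for k in "A","B","C","D","cork":
    W={}
    for n in fs:
        q=quad(fs[n],n,k);cv2.polylines(vis[n],[((q+.5)*2.5).astype(int)],True,(0,255,0),1)
        W[n]=q
    z=.043 if k!="cork" else .008
    wt=plane(fs["top"],W["top"],z);ws=plane(fs["scene"],W["scene"],z)
    # match corners by nearest
    idx=[int(np.argmin(np.linalg.norm(ws[:,:2]-w[:2],axis=1))) for w in wt]
    X=tri(fs["top"],W["top"],fs["scene"],W["scene"][idx])
    for nm,w in(("top",wt),("scene",ws),("tri",X)):
        e=np.roll(w,-1,0)-w;l=np.linalg.norm(e,axis=1);i=int(l[0]+l[2]<l[1]+l[3])
        d=e[i]-e[(i+2)%4];yaw=np.degrees(np.arctan2(d[1],d[0]))
        print(k,nm,"c",np.round(w.mean(0)*1e3,1),"sides",np.round(l*1e3,1),"longyaw",round(yaw,1),"z",np.round(w[:,2]*1e3,1))
for n in vis:
    x0,y0,x1,y1=(100,70,420,215) if n=="top" else (120,155,440,335)
    cv2.imwrite(f"pics/{n}q.png",vis[n][int(y0*2.5):int(y1*2.5),int(x0*2.5):int(x1*2.5)])
E
```

```text
A top c [622.1   3.3  43. ] sides [244.4  83.1 243.3  83.3] longyaw 97.2 z [43. 43. 43. 43.]
A scene c [623.3   1.8  43. ] sides [244.6  83.4 242.7  82.1] longyaw -82.4 z [43. 43. 43. 43.]
A tri c [622.5   2.8  40.9] sides [244.1  82.8 244.   83.6] longyaw 97.4 z [40.5 40.6 42.9 39.7]
B top c [ 611.9 -282.5   43. ] sides [ 83.2 212.   82.3 213.6] longyaw 78.7 z [43. 43. 43. 43.]
B scene c [ 613.3 -283.2   43. ] sides [212.5  83.3 211.5  82.7] longyaw -101.4 z [43. 43. 43. 43.]
B tri c [ 612.5 -283.1   41.1] sides [ 83.4 212.1  82.7 213.4] longyaw 78.6 z [41.4 41.4 41.1 40.5]
C top c [ 412.6 -194.1   43. ] sides [ 85.8 182.7  81.7 184.6] longyaw 89.4 z [43. 43. 43. 43.]
C scene c [ 415.8 -194.8   43. ] sides [181.5  83.1 181.9  79.4] longyaw -91.4 z [43. 43. 43. 43.]
C tri c [ 413.  -194.6   38.9] sides [ 85.9 183.2  81.9 183.2] longyaw 89.3 z [43.1 38.6 35.6 38.5]
D top c [419.3 179.6  43. ] sides [154.   82.7 153.7  83.5] longyaw 99.7 z [43. 43. 43. 43.]
D scene c [420.1 177.7  43. ] sides [153.1  82.4 150.4  82.6] longyaw -80.7 z [43. 43. 43. 43.]
D tri c [419.1 179.3  41.4] sides [153.7  83.6 154.1  83.5] longyaw 99.7 z [41.4 38.8 41.7 43.7]
cork top c [614.  288.7   8. ] sides [ 96.9 192.6  97.5 190.7] longyaw 85.8 z [8. 8. 8. 8.]
cork scene c [615.  287.3   8. ] sides [191.8  95.9 191.6  96.1] longyaw -94.2 z [8. 8. 8. 8.]
cork tri c [614.3 288.7   6.3] sides [ 96.6 192.7  97.2 191.2] longyaw 85.8 z [6.8 5.8 5.3 7.4]
```

```bash
ls pics
```

```text
scene0.png
scene0c.png
sceneq.png
top0.png
top0c.png
topq.png
```

View pics/topq.png

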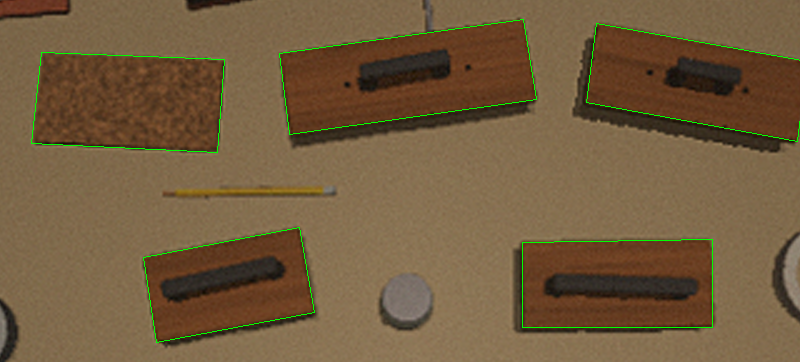

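```bash
python3 - <<'E'
from seg import *
fs=pickle.load(open("f0.pkl","rb"))
t=[]
for n in("top","scene"):
  for k in "ABCD":
    q=quad(fs[n],n,k).mean(0);x,y=int(q[0]),int(q[1])
    dx,dy=(38,22) if n=='top' else (36,22)
    if n=='scene': y-=4
    c=fs[n]["image"][y-dy:y+dy,x-dx:x+dx]
    print(n,k,"offset",x-dx,y-dy)
    t.append(cv2.resize(c[:, :72],(396,242),interpolation=cv2.INTER_CUBIC))
cv2.imwrite("pics/pulls.png",np.vstack([np.hstack(t[i:i+2]) for i in (0,2)]));cv2.imwrite("pics/pulls2.png",np.vstack([np.hstack(t[i:i+2]) for i in (4,6)]))
for k in "ABCD":
  q=quad(fs["top"],"top",k).mean(0);x,y=int(q[0]),int(q[1])
  v=cv2.cvtColor(fs["top"]["image"],cv2.COLOR_BGR2HSV)
  print(k);print(v[y-8:y+9,x,:].tolist())
E
```

```text
top A offset 224 78
top B offset 340 80
top C offset 308 161
top D offset 152 161
scene A offset 256 241
scene B offset 142 278
scene C offset 153 198
scene D offset 284 156
A
[[16, 130, 53], [15, 33, 47], [176, 34, 52], [7, 69, 48], [17, 53, 43], [18, 61, 50], [16, 98, 39], [7, 179, 37], [13, 172, 49], [11, 153, 45], [10, 161, 46], [9, 157, 70], [11, 167, 110], [12, 177, 104], [11, 187, 101], [11, 169, 110], [12, 178, 102]]
B
[[7, 100, 56], [176, 45, 40], [8, 47, 43], [14, 61, 46], [18, 59, 43], [4, 45, 40], [15, 124, 37], [14, 216, 39], [12, 187, 45], [14, 168, 38], [16, 141, 47], [14, 161, 38], [11, 168, 50], [11, 166, 97], [12, 180, 92], [12, 166, 92], [11, 181, 96]]
C
[[12, 172, 101], [11, 179, 94], [11, 168, 105], [11, 166, 112], [13, 169, 92], [11, 102, 55], [13, 50, 46], [21, 53, 48], [14, 74, 52], [22, 53, 53], [12, 59, 56], [14, 77, 43], [15, 196, 43], [14, 160, 43], [10, 166, 97], [13, 183, 103], [12, 165, 110]]
D
[[11, 181, 107], [12, 135, 83], [17, 44, 41], [23, 65, 47], [14, 93, 41], [8, 41, 50], [18, 80, 48], [19, 43, 48], [16, 101, 38], [14, 136, 43], [11, 146, 42], [14, 186, 78], [13, 178, 102], [12, 171, 106], [12, 172, 104], [11, 173, 100], [13, 166, 103]]
```

View pics/pulls.png

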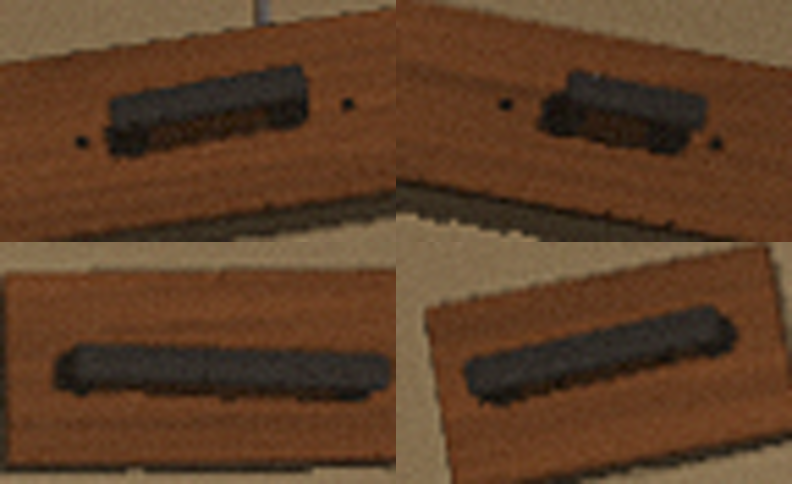

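View pics/pulls2.png

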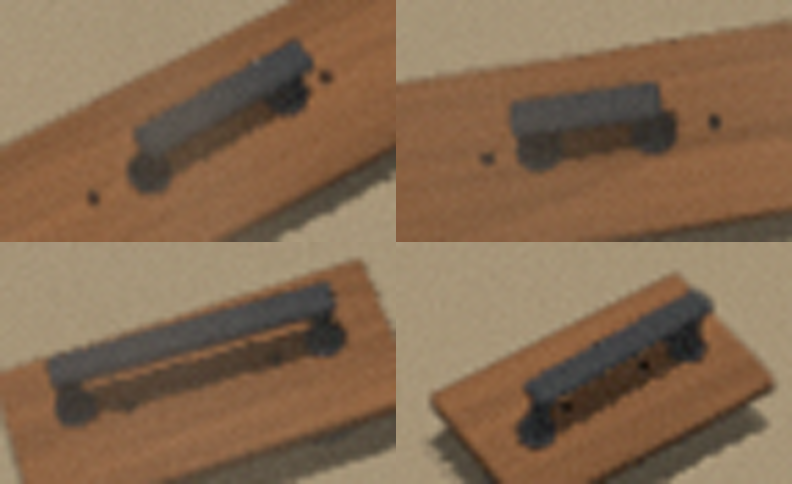

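```bash
cat >> seg.py <<'E'
def bar(f,n,c,r=34):
    x,y=map(int,np.round(c));x0,y0=max(x-r,0),max(y-r,0)
    im=cv2.GaussianBlur(f["image"],(3,3),0)[y0:y+r,x0:x+r];im=cv2.resize(im,None,fx=4,fy=4,interpolation=cv2.INTER_LINEAR)
    hsv=cv2.cvtColor(im,cv2.COLOR_BGR2HSV)
    m=cv2.inRange(hsv,(0,0,0),(180,108 if n=="top" else 75,68 if n=="top" else 98))
    m=cv2.morphologyEx(m,cv2.MORPH_OPEN,np.ones((9,9)))
    cs=cv2.findContours(m,cv2.RETR_EXTERNAL,cv2.CHAIN_APPROX_NONE)[0]
    cs=[k for k in cs if cv2.contourArea(k)>400]
    cc=min(cs,key=lambda k:np.linalg.norm(np.mean(k.reshape(-1,2),0)-2*r))
    b=cv2.boxPoints(cv2.minAreaRect(cc))
    return (b+.5)/4-.5+[x0,y0],m,im
E
python3 - <<'E'
from seg import *
fs=pickle.load(open("f0.pkl","rb"));T=[]
for k in "ABCD":
  W={}
  for n in("top","scene"):
    c=quad(fs[n],n,k).mean(0)
    b,m,im=bar(fs[n],n,c-([0,3] if n=="top" else [0,8]))
    o=np.round(c-([0,3] if n=="top" else [0,8])).astype(int)-34
    cv2.polylines(im,[((b-o+.5)*4).astype(int)],True,(0,255,0),1);im[m>0]=im[m>0]//2+np.array([100,0,0],np.uint8);T.append(im)
    e=np.roll(b,-1,0)-b;l=np.linalg.norm(e,axis=1);i=int(l[1]>l[0])
    mids=np.array([(b[i]+b[i-1])/2,(b[(i+1)%4]+b[(i+2)%4])/2])
    if mids[0,0]>mids[1,0]:mids=mids[::-1]
    W[n]=mids
    w=plane(fs[n],mids,.081);d=w[0]-w[1];print(k,n,"c",np.round(w.mean(0)*1e3,1),"L",round(np.linalg.norm(d)*1e3,1),"yaw",round(np.degrees(np.arctan2(d[1],d[0])),1))
  X=tri(fs["top"],W["top"],fs["scene"],W["scene"] )
  print("  tri",np.round(X*1e3,1).tolist(), np.round(X.mean(0)*1e3,1))
r=lambda L:np.hstack(L)
cv2.imwrite("pics/bars.png",cv2.resize(np.vstack([r(T[:4]),r(T[4:])]),(800,400)))
# holes from crops: A top, B top, A scene, B scene
H={"A":([(82,142),(347,104)],(224,78),[(94,198),(326,77)],(256,241)),"B":([(506-396,104),(715-396,144)],(340,80),[(486-396,158),(714-396,121)],(142,278))}
for k,(a,oa,b,ob) in H.items():
  p=np.array(a)/5.5-.4+oa;q=np.array(b)/5.5-.4+ob
  print(k,"holes tri",np.round(tri(fs["top"],p,fs["scene"],q)*1e3,1).tolist(),"top",np.round(plane(fs["top"],p,.043).mean(0)*1e3,1),"scene",np.round(plane(fs["scene"],q,.043).mean(0)*1e3,1))
E
```

```text
A top c [619.7   6.   81. ] L 83.2 yaw 94.5
A scene c [6.304e+02 5.000e-01 8.100e+01] L 93.4 yaw -80.6
  tri [[623.6, 8.9, 27.2], [627.5, -0.8, 121.0]] [625.5   4.   74.1]
B top c [ 606.2 -282.    81. ] L 59.5 yaw 76.5
B scene c [ 620.2 -283.9   81. ] L 62.3 yaw -102.3
  tri [[613.9, -288.5, 55.7], [612.0, -281.8, 84.3]] [ 612.9 -285.1   70. ]
C top c [ 406.1 -190.6   81. ] L 136.6 yaw 86.8
C scene c [ 420.5 -195.5   81. ] L 131.3 yaw -93.2
  tri [[405.9, -196.9, 36.7], [427.2, -190.2, 143.2]] [ 416.5 -193.6   89.9]
D top c [421.1 179.   81. ] L 111.5 yaw 101.0
D scene c [434.7 172.5  81. ] L 123.3 yaw -77.8
  tri [[406.3, 198.4, 9.5], [446.8, 157.8, 142.6]] [426.5 178.1  76.1]
A holes tri [[618.4, 10.5, -6.8], [629.4, -8.1, 121.3]] top [622.1   3.2  43. ] scene [621.2   3.3  43. ]
B holes tri [[615.1, -285.9, 33.9], [612.3, -277.2, 81.3]] top [ 612. -283.   43.] scene [ 610.5 -282.8   43. ]
```

View pics/bars.png

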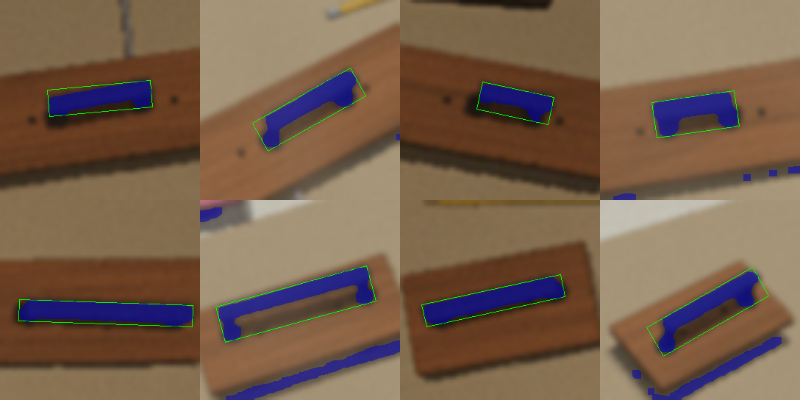

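```bash
cat >> seg.py <<'E'
def upper(f,n,c,r=34):
    _,m,im=bar(f,n,c,r);o=np.round(c).astype(int)-r
    lab=cv2.connectedComponentsWithStats(m)[1:4]
    L,st,_=lab;i=[j for j in range(1,len(st)) if st[j,4]>400];b,_,_=bar(f,n,c,r)
    cc=(b.mean(0)-o)*4
    i=min(i,key=lambda j:np.linalg.norm(lab[2][j]-cc));mm=L==i
    cols=np.where(mm.any(0))[0];top=mm.argmax(0)[cols]
    w=len(cols);s=slice(int(.12*w),int(.88*w))
    vx,vy,px,py=cv2.fitLine(np.c_[cols[s],top[s]].astype(np.float32),cv2.DIST_HUBER,0,.01,.01).ravel()
    if vx<0: vx,vy=-vx,-vy
    d=np.array([vx,vy]);nn=np.array([-vy,vx]);p0=np.array([px,py])
    ys,xs=np.where(mm);q=np.c_[xs,ys]-p0;e=q@nn;t=(q@d)[(e>4)&(e<12)]
    E=np.array([p0+d*np.percentile(t,.5),p0+d*np.percentile(t,99.5)])
    cv2.line(im,*[tuple(int(v) for v in x) for x in E],(0,255,0),1)
    return (E+.5)/4-.5+o,im
def pulls(fs,C,z=.081):
    """C: dict name->(x,y,z) approx bar centre"""
    T=[];out={}
    for k,X in C.items():
        R={}
        for n in("top","scene"):
            E,im=upper(fs[n],n,proj(fs[n],[X])[0]);T.append(im)
            w=plane(fs[n],E,X[2])
            if w[0,1]<w[1,1]: w=w[::-1]
            d=(w[0]-w[1])[:2];l=np.linalg.norm(d);d/=l;R[n]=(w.mean(0)[:2],d,l)
        ct,cs=R["top"][0],R["scene"][0];d=R["top"][1]+R["scene"][1];d/=np.linalg.norm(d);nn=np.array([d[1],-d[0]])
        out[k]=((ct+cs)/2,np.degrees(np.arctan2(d[1],d[0])))
        print(k,"c",np.round((ct+cs)/2*1e3,1),"width",round((ct-cs)@nn*1e3,1),"shift along",round((ct-cs)@d*1e3,1),"L",[round(R[n][2]*1e3,1) for n in R],"yaw",[round(float(np.degrees(np.arctan2(R[n][1][1],R[n][1][0]))),1) for n in R])
    return out,T
E
python3 - <<'E'
from seg import *
fs=pickle.load(open("f0.pkl","rb"))
C={"A":(.622,.003,.081),"B":(.612,-.283,.081),"C":(.413,-.194,.081),"D":(.420,.179,.081)}
o,T=pulls(fs,C)
cv2.imwrite("pics/bars2.png",cv2.resize(np.vstack([np.hstack(T[:4]),np.hstack(T[4:])]),(800,400)))
E
```

```text
A c [622.2   5.6] width 11.2 shift along 0.7 L [np.float64(81.5), np.float64(83.1)] yaw [99.3, 100.8]
B c [ 611.4 -283.8] width 11.2 shift along 0.5 L [np.float64(58.1), np.float64(58.6)] yaw [77.9, 77.7]
C c [ 354.5 -216.8] width 114.4 shift along 58.6 L [np.float64(132.6), np.float64(25.2)] yaw [87.0, 83.2]
D c [422.9 181.3] width 11.8 shift along -0.8 L [np.float64(107.0), np.float64(106.9)] yaw [101.8, 101.5]
```

View pics/bars2.png

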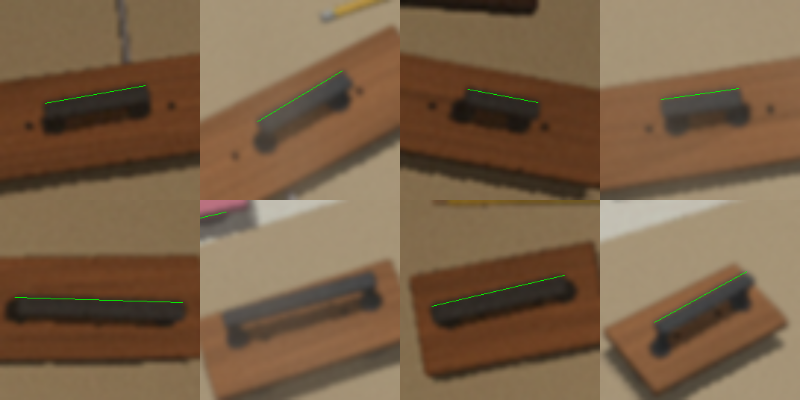

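```bash
sed -i 's/,0)-2\*r)/,0)-4*r)/' seg.py; python3 - <<'E'
from seg import *
fs=pickle.load(open("f0.pkl","rb"))
C={"A":(.622,.003,.081),"B":(.612,-.283,.081),"C":(.413,-.194,.081),"D":(.420,.179,.081)}
o,T=pulls(fs,C)
from workcell import observe
s=observe();from scipy.spatial.transform import Rotation as Ro
print(np.round(Ro.from_euler('xyz',s['tool_rot']).as_matrix(),3).tolist())
E
```

```text
A c [622.2   5.6] width 11.2 shift along 0.7 L [np.float64(81.5), np.float64(83.1)] yaw [99.3, 100.8]
B c [ 611.4 -283.8] width 11.2 shift along 0.5 L [np.float64(58.1), np.float64(58.6)] yaw [77.9, 77.7]
C c [ 408.5 -193.2] width 10.9 shift along 1.8 L [np.float64(132.6), np.float64(130.1)] yaw [87.0, 87.9]
D c [422.9 181.3] width 11.8 shift along -0.8 L [np.float64(107.0), np.float64(106.9)] yaw [101.8, 101.5]
[[0.285, 0.959, -0.0], [0.959, -0.285, -0.001], [-0.001, 0.0, -1.0]]
```

```bash
cat > go.py <<'E'
import sys,numpy as np
from workcell import observe
from scipy.spatial.transform import Rotation as R
# usage: go.py x y z yaw_of_bar(deg)   -> deltas; tool x yaw = bar-90
s=observe();p=np.array(s['position'])*1e3;T=R.from_euler('xyz',s['tool_rot'])
x,y,z,b=map(float,sys.argv[1:5]);G=R.from_euler('xyz',[180,0,b-90],degrees=True)
d=T.inv().apply(np.array([x,y,z])-p);a=(T.inv()*G).as_rotvec(degrees=True)
print("t",round(s['clock'],2),"pos",np.round(p,1),"rpy",np.round(np.degrees(s['tool_rot']),1),"F",np.round(s['force'],1),"grip",round(s['grip_width']*1e3,1),"q7",round(s['qpos'][6],2))
print("dx dy dz",np.round(d,1),"rotvec",np.round(a,1),"dist",round(np.linalg.norm(d),1))
E
python3 go.py 423 181.3 200 101.6
```

```text
t 0.1 pos [178.  598.8 230.8] rpy [1.80e+02 1.00e-01 7.35e+01] F [ 0.4 -0.7 -1. ] grip 85.2 q7 -0.11
dx dy dz [-330.4  353.8   31.1] rotvec [ 0.   0.  61.9] dist 485.1
```

Candidates, by pixel in the top view:
- **Fronts:** (263,102) is 244 mm, so front120. (378,103) is 213 mm, so front96. (346,184) is 183 mm, so front72. (192,185) is 154 mm, so front48. The pink slab at (397,268) is the look-alike and is left alone.
- **Cork pad:** (151,110) is speckled brown cork, 192x96 mm. Blue (147,278) and black (195,55) are decoys by colour. The enlarged crop top0c confirms this.
- **Pulls:** pull72 is on front120, pull48 on front96, pull120 on front72 and pull96 on front48, so two swaps are needed.

First move: to pull96 on front48.

```bash
python3 -m pendant '[{"dx":-20,"dy":21,"dz":2,"az":5,"claw":45},{"dx":-50,"dy":54,"dz":5,"az":12,"claw":45},{"dx":-80,"dy":86,"dz":8,"az":19,"claw":45},{"dx":-107,"dy":115,"dz":10,"az":26,"claw":45},{"dx":-134,"dy":143,"dz":13,"az":32,"claw":45},{"dx":-161,"dy":172,"dz":16,"az":38,"claw":45},{"dx":-188,"dy":201,"dz":18,"az":44,"claw":45},{"dx":-215,"dy":230,"dz":21,"az":50,"claw":45},{"dx":-242,"dy":259,"dz":24,"az":56,"claw":45},{"dx":-269,"dy":288,"dz":26,"az":62,"claw":45}]' 40; python3 go.py 423 181.3 150 101.6
```

```text
t 0.1 pos [178.  598.8 230.8] rpy [1.80e+02 1.00e-01 7.35e+01] F [ 0.4 -0.7 -1. ] grip 85.2 q7 -0.11
dx dy dz [-330.4  353.8   81.1] rotvec [ 0.   0.  61.9] dist 490.8schema error: expected keys dx, dy, dz, ax, ay, az, claw
```

```bash
python3 -m pendant '[{"dx":-20,"dy":21,"dz":2,"ax":0,"ay":0,"az":5,"claw":45},{"dx":-50,"dy":54,"dz":5,"ax":0,"ay":0,"az":12,"claw":45},{"dx":-77,"dy":83,"dz":8,"ax":0,"ay":0,"az":19,"claw":45},{"dx":-104,"dy":112,"dz":10,"ax":0,"ay":0,"az":26,"claw":45},{"dx":-131,"dy":141,"dz":13,"ax":0,"ay":0,"az":32,"claw":45},{"dx":-158,"dy":170,"dz":16,"ax":0,"ay":0,"az":38,"claw":45},{"dx":-185,"dy":199,"dz":18,"ax":0,"ay":0,"az":44,"claw":45},{"dx":-212,"dy":228,"dz":21,"ax":0,"ay":0,"az":50,"claw":45},{"dx":-239,"dy":257,"dz":24,"ax":0,"ay":0,"az":56,"claw":45},{"dx":-266,"dy":286,"dz":26,"ax":0,"ay":0,"az":62,"claw":45}]' 40; python3 go.py 423 181.3 150 101.6
```

```text
clock: 0.93
position: [0.3768, 0.2608, 0.2051]
tool_rot: [-3.142, 0.0, 0.195]
force: [1.2, 0.5, 0.2]
grip_width: 0.0448
t 0.93 pos [376.8 260.8 205.1] rpy [-180.     0.    11.2] F [1.2 0.5 0.2] grip 44.8 q7 -0.41
dx dy dz [29.9 87.  55.1] rotvec [-0.   0.  -0.4] dist 107.2
```

```bash
python3 -m pendant '[{"dx":10,"dy":29,"dz":18,"ax":0,"ay":0,"az":0,"claw":45},{"dx":20,"dy":58,"dz":36,"ax":0,"ay":0,"az":0,"claw":45},{"dx":28,"dy":80,"dz":52,"ax":0,"ay":0,"az":0,"claw":45},{"dx":29.9,"dy":87,"dz":70,"ax":0,"ay":0,"az":-0.4,"claw":45},{"dx":29.9,"dy":87,"dz":90,"ax":0,"ay":0,"az":-0.4,"claw":45},{"dx":29.9,"dy":87,"dz":100,"ax":0,"ay":0,"az":-0.4,"claw":45},{"dx":29.9,"dy":87,"dz":100,"ax":0,"ay":0,"az":-0.4,"claw":45}]'; python3 go.py 423 181.3 60 101.6
cat > shot.py <<'E'
import sys,cv2,numpy as np
from workcell import eyes
from h import *
# shot.py tag x y z halfsize
t=sys.argv[1];X=[float(v)/1e3 for v in sys.argv[2:5]];r=int(sys.argv[5]) if len(sys.argv)>5 else 40
o=[]
for n in("top","scene"):
    f=eyes.grab_frame(n);c=np.round(proj(f,[X])[0]).astype(int);c=np.clip(c,r,[511-r,383-r])
    print(n,"crop origin",c-r,"scale",400/(2*r))
    o.append(cv2.resize(f["image"][c[1]-r:c[1]+r,c[0]-r:c[0]+r],(400,400),interpolation=cv2.INTER_CUBIC))
cv2.imwrite(f"pics/{t}.png",np.hstack(o))
E
python3 shot.py s1 423 181 90
```

```text
clock: 1.52
position: [0.422, 0.1829, 0.1037]
tool_rot: [3.14, 0.003, 0.207]
force: [-0.2, -0.1, -0.6]
grip_width: 0.0453
t 1.52 pos [422.  182.9 103.7] rpy [179.9   0.2  11.8] F [-0.2 -0.1 -0.6] grip 45.3 q7 -0.11
dx dy dz [ 0.8  1.7 43.7] rotvec [0.1 0.2 0.2] dist 43.7
top crop origin [147 139] scale 5.0
scene crop origin [285 132] scale 5.0
```

View pics/s1.png

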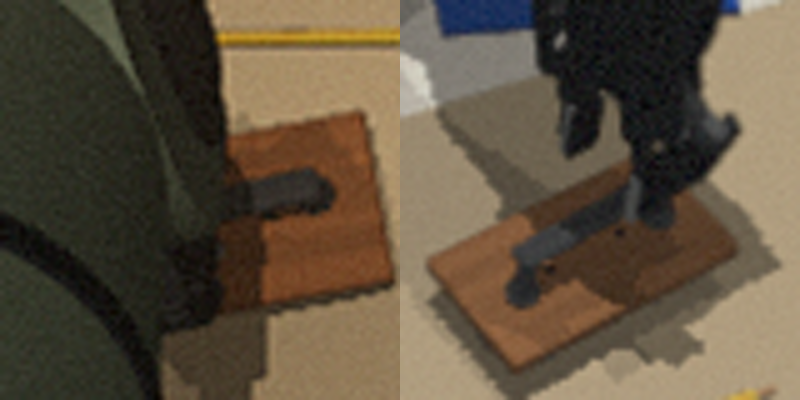

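```bash
python3 - <<'E'
from h import *;import pickle
f=pickle.load(open("f0.pkl","rb"))["scene"]
u=np.array([np.cos(.206),np.sin(.206),0])
for z in(.104,.110,.115):
  for s in(-.0225,0,.0225): print(z,s,(proj(f,[np.array([.422,.183,z])+s*u])[0]-[285,132])*5+[400,0])
print((proj(f,[[.4229,.1813,.081]])[0]-[285,132])*5+[400,0])
E
```

```text
0.104 -0.0225 [578.07269134 153.47506905]
0.104 0 [604.83270665 180.87482305]
0.104 0.0225 [632.04440404 208.78065341]
0.11 -0.0225 [579.37287117 146.16943104]
0.11 0 [606.25522024 173.61155751]
0.11 0.0225 [633.59364256 201.56383923]
0.115 -0.0225 [580.46340732 140.03738964]
0.115 0 [607.44847912 167.51449631]
0.115 0.0225 [634.89332803 195.50518528]
[597.41894928 210.34356213]
```

The scene crop shows the fingertips at about (572,155) and (635,220), straddling the bar, with the pull centre predicted at (597,210). That agrees with the calibration. Descend and grip.

```bash
python3 -m pendant '[{"dx":0.8,"dy":1.7,"dz":14,"ax":0,"ay":0,"az":0,"claw":45},{"dx":0.8,"dy":1.7,"dz":28,"ax":0,"ay":0,"az":0,"claw":45},{"dx":0.8,"dy":1.7,"dz":38,"ax":0,"ay":0,"az":0,"claw":45},{"dx":0.8,"dy":1.7,"dz":43,"ax":0,"ay":0,"az":0,"claw":45},{"dx":0.8,"dy":1.7,"dz":43,"ax":0,"ay":0,"az":0,"claw":30},{"dx":0.8,"dy":1.7,"dz":43,"ax":0,"ay":0,"az":0,"claw":18},{"dx":0.8,"dy":1.7,"dz":43,"ax":0,"ay":0,"az":0,"claw":10},{"dx":0.8,"dy":1.7,"dz":43,"ax":0,"ay":0,"az":0,"claw":10},{"dx":0.8,"dy":1.7,"dz":43,"ax":0,"ay":0,"az":0,"claw":10},{"dx":0.8,"dy":1.7,"dz":43,"ax":0,"ay":0,"az":0,"claw":10}]' 40; python3 go.py 614.3 288.3 180 85.8
```

```text
clock: 2.45
position: [0.4244, 0.182, 0.0628]
tool_rot: [-3.141, -0.001, 0.207]
force: [-1.8, 0.1, 7.2]
grip_width: 0.0152
t 2.45 pos [424.4 182.   62.8] rpy [-180.    -0.    11.9] F [-1.8  0.1  7.2] grip 15.2 q7 -0.07
dx dy dz [ 207.8  -65.  -117. ] rotvec [-0.  -0.  16.1] dist 247.2
```

```bash
python3 -m pendant '[{"dx":0,"dy":0,"dz":-6,"ax":0,"ay":0,"az":0,"claw":10},{"dx":0,"dy":0,"dz":-20,"ax":0,"ay":0,"az":0,"claw":10},{"dx":0,"dy":0,"dz":-45,"ax":0,"ay":0,"az":0,"claw":10},{"dx":0,"dy":0,"dz":-70,"ax":0,"ay":0,"az":0,"claw":10},{"dx":10,"dy":-3,"dz":-90,"ax":0,"ay":0,"az":1,"claw":10},{"dx":35,"dy":-11,"dz":-100,"ax":0,"ay":0,"az":4,"claw":10},{"dx":65,"dy":-20,"dz":-100,"ax":0,"ay":0,"az":7,"claw":10},{"dx":95,"dy":-30,"dz":-100,"ax":0,"ay":0,"az":10,"claw":10},{"dx":125,"dy":-39,"dz":-100,"ax":0,"ay":0,"az":13,"claw":10},{"dx":155,"dy":-48,"dz":-100,"ax":0,"ay":0,"az":16,"claw":10}]'; python3 go.py 614.3 288.3 80 85.8
```

```text
clock: 3.28
position: [0.567, 0.2615, 0.1629]
tool_rot: [-3.141, -0.0, -0.075]
force: [-0.8, -0.2, -0.7]
grip_width: 0.0147
t 3.28 pos [567.  261.5 162.9] rpy [-180.    -0.    -4.3] F [-0.8 -0.2 -0.7] grip 14.7 q7 -0.37
dx dy dz [ 45.2 -30.3  82.9] rotvec [-0.  -0.  -0.1] dist 99.2
```

```bash
python3 -m pendant '[{"dx":18,"dy":-12,"dz":0,"ax":0,"ay":0,"az":0,"claw":10},{"dx":36,"dy":-24,"dz":10,"ax":0,"ay":0,"az":0,"claw":10},{"dx":45,"dy":-30,"dz":25,"ax":0,"ay":0,"az":0,"claw":10},{"dx":45.2,"dy":-30.3,"dz":45,"ax":0,"ay":0,"az":0,"claw":10},{"dx":45.2,"dy":-30.3,"dz":65,"ax":0,"ay":0,"az":0,"claw":10},{"dx":45.2,"dy":-30.3,"dz":80,"ax":0,"ay":0,"az":0,"claw":10},{"dx":45.2,"dy":-30.3,"dz":83,"ax":0,"ay":0,"az":0,"claw":10},{"dx":45.2,"dy":-30.3,"dz":83,"ax":0,"ay":0,"az":0,"claw":10}]'; python3 go.py 614.3 288.3 29 85.8; python3 shot.py s2 614 288 80 45
```

```text
clock: 3.95
position: [0.6127, 0.2873, 0.0788]
tool_rot: [3.141, 0.001, -0.072]
force: [-0.0, -0.3, -0.9]
grip_width: 0.0147
t 3.95 pos [612.7 287.3  78.8] rpy [ 1.799e+02  1.000e-01 -4.200e+00] F [-0.  -0.3 -0.9] grip 14.7 q7 -0.35
dx dy dz [ 1.6 -1.1 49.8] rotvec [0.1 0.1 0. ] dist 49.9
top crop origin [98 56] scale 4.444444444444445
scene crop origin [351 172] scale 4.444444444444445
```

View pics/s2.png

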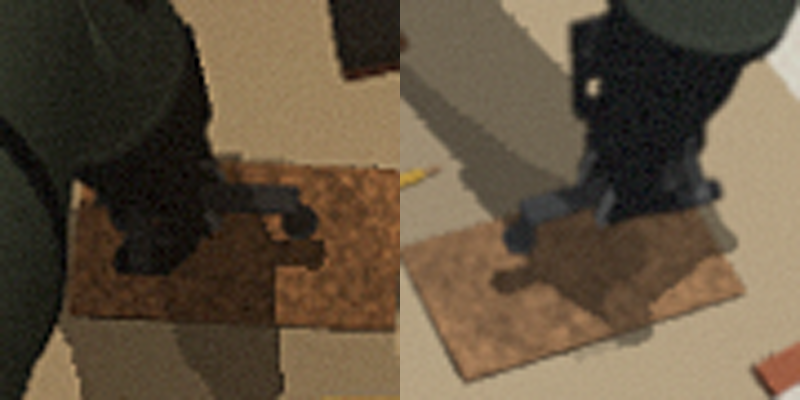

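The pull hangs level in the jaws, over the cork. Lower it and release.

```bash
python3 -m pendant '[{"dx":1.6,"dy":-1.1,"dz":14,"ax":0,"ay":0,"az":0,"claw":10},{"dx":1.6,"dy":-1.1,"dz":28,"ax":0,"ay":0,"az":0,"claw":10},{"dx":1.6,"dy":-1.1,"dz":38,"ax":0,"ay":0,"az":0,"claw":10},{"dx":1.6,"dy":-1.1,"dz":44,"ax":0,"ay":0,"az":0,"claw":10},{"dx":1.6,"dy":-1.1,"dz":48,"ax":0,"ay":0,"az":0,"claw":10},{"dx":1.6,"dy":-1.1,"dz":49,"ax":0,"ay":0,"az":0,"claw":10},{"dx":1.6,"dy":-1.1,"dz":49.5,"ax":0,"ay":0,"az":0,"claw":10},{"dx":1.6,"dy":-1.1,"dz":49.5,"ax":0,"ay":0,"az":0,"claw":10}]'; python3 go.py 614.3 288.3 28 85.8
```

```text
clock: 4.72
position: [0.6151, 0.2886, 0.0301]
tool_rot: [-3.141, -0.0, -0.073]
force: [-0.5, 0.4, -0.5]
grip_width: 0.0147
t 4.72 pos [615.1 288.6  30.1] rpy [-180.    -0.    -4.2] F [-0.5  0.4 -0.5] grip 14.7 q7 -0.33
dx dy dz [-0.8  0.3  2.1] rotvec [-0. -0.  0.] dist 2.3
```

```bash
python3 -m pendant '[{"dx":0,"dy":0,"dz":0.7,"ax":0,"ay":0,"az":0,"claw":10},{"dx":0,"dy":0,"dz":1.5,"ax":0,"ay":0,"az":0,"claw":10},{"dx":0,"dy":0,"dz":1.5,"ax":0,"ay":0,"az":0,"claw":10}]'; python3 go.py 614.3 288.3 28 85.8
```

```text
clock: 4.97
position: [0.615, 0.2886, 0.0284]
tool_rot: [-3.141, -0.0, -0.072]
force: [-0.5, 0.4, -1.7]
grip_width: 0.015
t 4.97 pos [615.  288.6  28.4] rpy [-180.    -0.    -4.1] F [-0.5  0.4 -1.7] grip 15.0 q7 -0.33
dx dy dz [-0.6  0.4  0.4] rotvec [-0.  -0.   0.1] dist 0.9
```

```bash
python3 -m pendant '[{"dx":0,"dy":0,"dz":0.7,"ax":0,"ay":0,"az":0,"claw":10},{"dx":0,"dy":0,"dz":1.4,"ax":0,"ay":0,"az":0,"claw":10},{"dx":0,"dy":0,"dz":1.4,"ax":0,"ay":0,"az":0,"claw":10}]'; python3 go.py 614.3 288.3 28 85.8
```

```text
clock: 5.22
position: [0.6152, 0.2887, 0.0279]
tool_rot: [-3.141, -0.0, -0.073]
force: [-4.2, -2.6, 12.5]
grip_width: 0.0151
t 5.22 pos [615.2 288.7  27.9] rpy [-180.    -0.    -4.2] F [-4.2 -2.6 12.5] grip 15.1 q7 -0.33
dx dy dz [-0.9  0.4 -0.1] rotvec [-0. -0.  0.] dist 1.0
```

Contact at TCP z = 28 mm, as expected with the pad at 8 mm. Open and rise.

```bash
python3 -m pendant '[{"dx":0,"dy":0,"dz":-1,"ax":0,"ay":0,"az":0,"claw":22},{"dx":0,"dy":0,"dz":-1,"ax":0,"ay":0,"az":0,"claw":34},{"dx":0,"dy":0,"dz":-1,"ax":0,"ay":0,"az":0,"claw":45},{"dx":0,"dy":0,"dz":-1,"ax":0,"ay":0,"az":0,"claw":45},{"dx":0,"dy":0,"dz":-10,"ax":0,"ay":0,"az":0,"claw":45},{"dx":0,"dy":0,"dz":-30,"ax":0,"ay":0,"az":0,"claw":45},{"dx":0,"dy":0,"dz":-60,"ax":0,"ay":0,"az":0,"claw":45},{"dx":0,"dy":0,"dz":-95,"ax":0,"ay":0,"az":0,"claw":45},{"dx":0,"dy":0,"dz":-125,"ax":0,"ay":0,"az":0,"claw":45},{"dx":0,"dy":0,"dz":-140,"ax":0,"ay":0,"az":0,"claw":45}]'; python3 go.py 611.4 -283.8 165 77.8;python3 shot.py s3 614 288 40 45
```

```text
clock: 6.05
position: [0.6161, 0.2888, 0.1716]
tool_rot: [-3.139, -0.004, -0.073]
force: [0.1, -1.0, -0.7]
grip_width: 0.0449
t 6.05 pos [616.1 288.8 171.6] rpy [-179.9   -0.2   -4.2] F [ 0.1 -1.  -0.7] grip 44.9 q7 -0.38
dx dy dz [ 36.9 571.4   5.5] rotvec [-0.1 -0.2  8. ] dist 572.6
top crop origin [103  61] scale 4.444444444444445
scene crop origin [347 181] scale 4.444444444444445
```

View pics/s3.png

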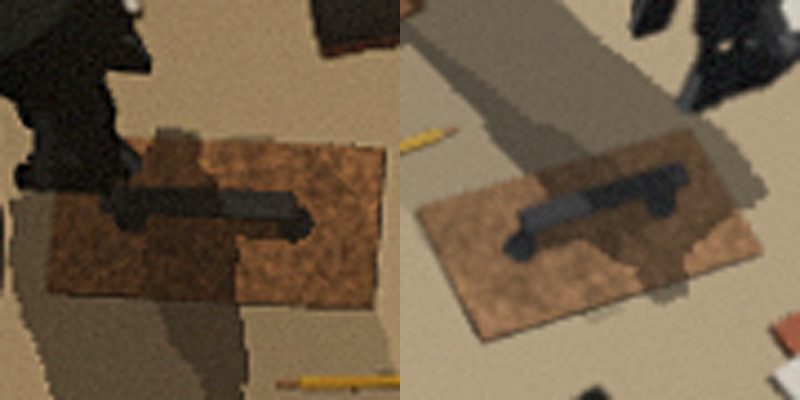

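pull96 stands on the cork: bar from (105,200) to (305,215) in the top crop, both feet on the pad. Now pull48 on front96.

```bash
python3 -m pendant '[{"dx":1,"dy":15,"dz":0,"ax":0,"ay":0,"az":0,"claw":45},{"dx":3,"dy":40,"dz":0,"ax":0,"ay":0,"az":1,"claw":45},{"dx":5,"dy":80,"dz":0,"ax":0,"ay":0,"az":1,"claw":45},{"dx":8,"dy":120,"dz":0,"ax":0,"ay":0,"az":2,"claw":45},{"dx":10,"dy":160,"dz":0,"ax":0,"ay":0,"az":2,"claw":45},{"dx":13,"dy":200,"dz":0,"ax":0,"ay":0,"az":3,"claw":45},{"dx":15,"dy":240,"dz":0,"ax":0,"ay":0,"az":3,"claw":45},{"dx":18,"dy":280,"dz":0,"ax":0,"ay":0,"az":4,"claw":45},{"dx":21,"dy":320,"dz":0,"ax":0,"ay":0,"az":4,"claw":45},{"dx":23,"dy":360,"dz":0,"ax":0,"ay":0,"az":5,"claw":45}]'; python3 go.py 611.4 -283.8 110 77.8
```

```text
clock: 6.98
position: [0.6108, -0.0745, 0.1663]
tool_rot: [3.141, 0.001, -0.16]
force: [0.3, 1.1, -0.6]
grip_width: 0.0452
t 6.98 pos [610.8 -74.5 166.3] rpy [ 1.8e+02  1.0e-01 -9.2e+00] F [ 0.3  1.1 -0.6] grip 45.2 q7 0.11
dx dy dz [ 34.  206.5  56.3] rotvec [0.  0.1 3. ] dist 216.7
```

```bash
python3 -m pendant '[{"dx":5,"dy":30,"dz":0,"ax":0,"ay":0,"az":0,"claw":45},{"dx":11,"dy":65,"dz":0,"ax":0,"ay":0,"az":1,"claw":45},{"dx":17,"dy":105,"dz":0,"ax":0,"ay":0,"az":2,"claw":45},{"dx":23,"dy":140,"dz":5,"ax":0,"ay":0,"az":2,"claw":45},{"dx":28,"dy":175,"dz":15,"ax":0,"ay":0,"az":3,"claw":45},{"dx":32,"dy":197,"dz":30,"ax":0,"ay":0,"az":3,"claw":45},{"dx":34,"dy":206,"dz":45,"ax":0,"ay":0,"az":3,"claw":45},{"dx":34,"dy":206.5,"dz":56,"ax":0,"ay":0,"az":3,"claw":45},{"dx":34,"dy":206.5,"dz":60,"ax":0,"ay":0,"az":3,"claw":45},{"dx":34,"dy":206.5,"dz":60,"ax":0,"ay":0,"az":3,"claw":45}]'; python3 go.py 611.4 -283.8 62 77.8
```

```text
clock: 7.82
position: [0.6121, -0.2795, 0.1055]
tool_rot: [-3.14, 0.002, -0.211]
force: [-0.3, 0.9, -0.2]
grip_width: 0.045
t 7.82 pos [ 612.1 -279.5  105.5] rpy [-1.799e+02  1.000e-01 -1.210e+01] F [-0.3  0.9 -0.2] grip 45.0 q7 0.39
dx dy dz [ 0.3  4.4 43.5] rotvec [-0.1  0.1  0.1] dist 43.7
```

```bash
python3 -m pendant '[{"dx":0,"dy":2,"dz":5,"ax":0,"ay":0,"az":0,"claw":45},{"dx":0,"dy":2,"dz":18,"ax":0,"ay":0,"az":0,"claw":45},{"dx":0,"dy":2,"dz":22,"ax":0,"ay":0,"az":0,"claw":45},{"dx":0,"dy":2,"dz":22,"ax":0,"ay":0,"az":0,"claw":45}]'; python3 go.py 611.4 -283.8 62 77.8; python3 shot.py s4 611 -284 81 40
```

```text
clock: 8.15
position: [0.6117, -0.2825, 0.0836]
tool_rot: [-3.141, 0.002, -0.211]
force: [0.1, -0.4, -0.1]
grip_width: 0.0444
t 8.15 pos [ 611.7 -282.5   83.6] rpy [-1.80e+02  1.00e-01 -1.21e+01] F [ 0.1 -0.4 -0.1] grip 44.4 q7 0.4
dx dy dz [ 0.   1.3 21.6] rotvec [-0.   0.1  0.1] dist 21.7
top crop origin [343  58] scale 5.0
scene crop origin [136 257] scale 5.0
```

View pics/s4.png

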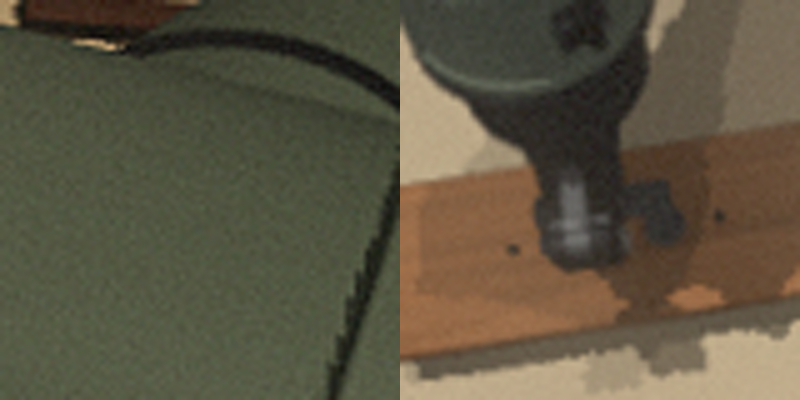

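```bash
python3 -m pendant '[{"dx":0,"dy":1,"dz":10,"ax":0,"ay":0,"az":0,"claw":45},{"dx":0,"dy":1.3,"dz":18,"ax":0,"ay":0,"az":0,"claw":45},{"dx":0,"dy":1.3,"dz":20,"ax":0,"ay":0,"az":0,"claw":45},{"dx":0,"dy":1.3,"dz":20,"ax":0,"ay":0,"az":0,"claw":30},{"dx":0,"dy":1.3,"dz":20,"ax":0,"ay":0,"az":0,"claw":20},{"dx":0,"dy":1.3,"dz":20,"ax":0,"ay":0,"az":0,"claw":10},{"dx":0,"dy":1.3,"dz":20,"ax":0,"ay":0,"az":0,"claw":10},{"dx":0,"dy":1.3,"dz":20,"ax":0,"ay":0,"az":0,"claw":10},{"dx":0,"dy":1.3,"dz":20,"ax":0,"ay":0,"az":0,"claw":10}]'; python3 go.py 419.6 179 170 99.7
```

```text
clock: 9.0
position: [0.6119, -0.2846, 0.0651]
tool_rot: [3.142, -0.0, -0.212]
force: [0.7, -1.2, -0.6]
grip_width: 0.0149
t 9.0 pos [ 611.9 -284.6   65.1] rpy [180.   -0.  -12.1] F [ 0.7 -1.2 -0.6] grip 14.9 q7 0.41
dx dy dz [-285.5 -412.8 -105. ] rotvec [  0.   -0.  -21.8] dist 512.8
```

```bash
python3 -m pendant '[{"dx":0,"dy":0,"dz":-8,"ax":0,"ay":0,"az":0,"claw":10},{"dx":0,"dy":0,"dz":-25,"ax":0,"ay":0,"az":0,"claw":10},{"dx":0,"dy":0,"dz":-55,"ax":0,"ay":0,"az":0,"claw":10},{"dx":-5,"dy":-8,"dz":-85,"ax":0,"ay":0,"az":0,"claw":10},{"dx":-18,"dy":-25,"dz":-100,"ax":0,"ay":0,"az":-1,"claw":10},{"dx":-37,"dy":-53,"dz":-105,"ax":0,"ay":0,"az":-3,"claw":10},{"dx":-59,"dy":-86,"dz":-105,"ax":0,"ay":0,"az":-5,"claw":10},{"dx":-82,"dy":-118,"dz":-105,"ax":0,"ay":0,"az":-7,"claw":10},{"dx":-104,"dy":-151,"dz":-105,"ax":0,"ay":0,"az":-9,"claw":10},{"dx":-127,"dy":-184,"dz":-105,"ax":0,"ay":0,"az":-11,"claw":10}]'; python3 go.py 419.6 179 170 99.7
```

```text
clock: 9.83
position: [0.5256, -0.0767, 0.1706]
tool_rot: [-3.141, -0.001, -0.019]
force: [1.9, 1.0, -1.3]
grip_width: 0.0147
t 9.83 pos [525.6 -76.7 170.6] rpy [-1.8e+02 -1.0e-01 -1.1e+00] F [ 1.9  1.  -1.3] grip 14.7 q7 0.23
dx dy dz [-110.7 -253.6    0.6] rotvec [ -0.   -0.1 -10.8] dist 276.7
```

```bash
python3 -m pendant '[{"dx":-15,"dy":-35,"dz":0,"ax":0,"ay":0,"az":-1,"claw":10},{"dx":-30,"dy":-70,"dz":0,"ax":0,"ay":0,"az":-3,"claw":10},{"dx":-45,"dy":-105,"dz":0,"ax":0,"ay":0,"az":-5,"claw":10},{"dx":-61,"dy":-140,"dz":0,"ax":0,"ay":0,"az":-6,"claw":10},{"dx":-76,"dy":-175,"dz":0,"ax":0,"ay":0,"az":-8,"claw":10},{"dx":-91,"dy":-210,"dz":0,"ax":0,"ay":0,"az":-9,"claw":10},{"dx":-103,"dy":-237,"dz":10,"ax":0,"ay":0,"az":-10,"claw":10},{"dx":-109,"dy":-250,"dz":28,"ax":0,"ay":0,"az":-10.8,"claw":10},{"dx":-110.7,"dy":-253.6,"dz":50,"ax":0,"ay":0,"az":-10.8,"claw":10},{"dx":-110.7,"dy":-253.6,"dz":70,"ax":0,"ay":0,"az":-10.8,"claw":10}]'; python3 -m pendant '[{"dx":0,"dy":0,"dz":0,"ax":0,"ay":0,"az":0,"claw":10},{"dx":0,"dy":0,"dz":0,"ax":0,"ay":0,"az":0,"claw":10}]'; python3 go.py 419.6 179 66 99.7
```

```text
clock: 10.67
position: [0.4204, 0.1795, 0.0998]
tool_rot: [-3.141, -0.001, 0.171]
force: [0.4, -0.5, -2.4]
grip_width: 0.015
clock: 10.83
position: [0.4207, 0.1773, 0.1001]
tool_rot: [3.141, 0.001, 0.168]
force: [0.3, 0.3, -0.7]
grip_width: 0.015
t 10.83 pos [420.7 177.3 100.1] rpy [1.8e+02 1.0e-01 9.6e+00] F [ 0.3  0.3 -0.7] grip 15.0 q7 -0.15
dx dy dz [-0.8 -1.9 34.1] rotvec [ 0.   0.1 -0.1] dist 34.2
```

```bash
python3 shot.py s5 419.6 179 60 40
```

```text
top crop origin [150 142] scale 5.0
scene crop origin [282 138] scale 5.0
```

View pics/s5.png

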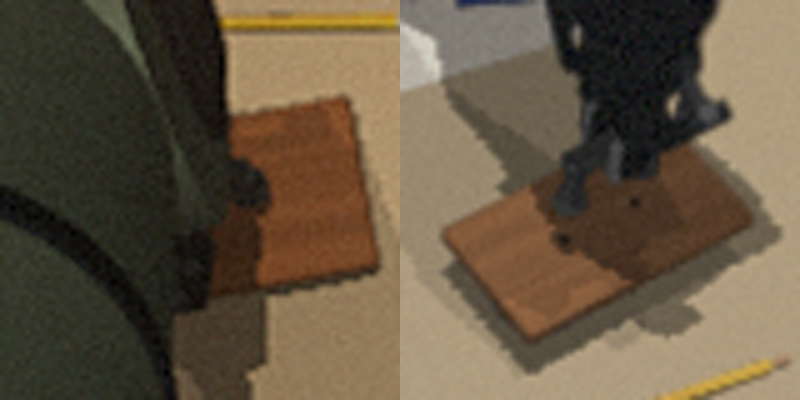

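```bash
python3 - <<'E'
from h import *;import pickle
f=pickle.load(open("f0.pkl","rb"))["scene"]
p=np.array([(162,242),(234,202)])/5-.4+[282,138]
w=plane(f,p,.043);d=w[0]-w[1];print(np.round(w*1e3,1),np.round(w.mean(0)*1e3,1),np.linalg.norm(d),np.degrees(np.arctan2(d[1],d[0])))
E
```

```text
[[423.9 153.9  43. ]
 [414.  203.3  43. ]] [419.  178.6  43. ] 0.05033147920183151 -78.66028938238307
```

Holes in the scene crop at (562,242) and (634,202): their midpoint is (419, 178.6), spacing 50 mm. This agrees with the slab centre (419.6, 179). Lower.

```bash
python3 -m pendant '[{"dx":-0.8,"dy":-1,"dz":10,"ax":0,"ay":0,"az":0,"claw":10},{"dx":-1,"dy":-1.9,"dz":20,"ax":0,"ay":0,"az":0,"claw":10},{"dx":-1,"dy":-1.9,"dz":27,"ax":0,"ay":0,"az":0,"claw":10},{"dx":-1,"dy":-1.9,"dz":32,"ax":0,"ay":0,"az":0,"claw":10},{"dx":-1,"dy":-1.9,"dz":33,"ax":0,"ay":0,"az":0,"claw":10},{"dx":-1,"dy":-1.9,"dz":34,"ax":0,"ay":0,"az":0,"claw":10},{"dx":-1,"dy":-1.9,"dz":34,"ax":0,"ay":0,"az":0,"claw":10}]'; python3 go.py 419.4 178.8 65 99.7
```

```text
clock: 11.52
position: [0.4196, 0.1793, 0.0659]
tool_rot: [3.142, 0.0, 0.168]
force: [0.6, -0.6, -1.1]
grip_width: 0.0152
t 11.52 pos [419.6 179.3  65.9] rpy [180.    0.    9.6] F [ 0.6 -0.6 -1.1] grip 15.2 q7 -0.13
dx dy dz [-0.3  0.5  1. ] rotvec [ 0.   0.  -0.1] dist 1.1
```

```bash
python3 -m pendant '[{"dx":0,"dy":0,"dz":0.7,"ax":0,"ay":0,"az":0,"claw":10},{"dx":0,"dy":0,"dz":1.4,"ax":0,"ay":0,"az":0,"claw":10},{"dx":0,"dy":0,"dz":1.4,"ax":0,"ay":0,"az":0,"claw":10}]'; python3 go.py 419.4 178.8 65 99.7
```

```text
clock: 11.77
position: [0.4197, 0.1795, 0.0649]
tool_rot: [-3.141, -0.0, 0.168]
force: [-1.5, -0.0, 6.5]
grip_width: 0.0149
t 11.77 pos [419.7 179.5  64.9] rpy [-180.    -0.     9.6] F [-1.5 -0.   6.5] grip 14.9 q7 -0.13
dx dy dz [-0.4  0.6 -0.1] rotvec [-0.  -0.  -0.1] dist 0.7
```

Contact. Release, rise, and move toward the cork.

```bash
python3 -m pendant '[{"dx":0,"dy":0,"dz":-1,"ax":0,"ay":0,"az":0,"claw":22},{"dx":0,"dy":0,"dz":-1,"ax":0,"ay":0,"az":0,"claw":34},{"dx":0,"dy":0,"dz":-1,"ax":0,"ay":0,"az":0,"claw":45},{"dx":0,"dy":0,"dz":-1,"ax":0,"ay":0,"az":0,"claw":45},{"dx":0,"dy":0,"dz":-10,"ax":0,"ay":0,"az":0,"claw":45},{"dx":0,"dy":0,"dz":-30,"ax":0,"ay":0,"az":0,"claw":45},{"dx":0,"dy":0,"dz":-60,"ax":0,"ay":0,"az":0,"claw":45},{"dx":10,"dy":-3,"dz":-85,"ax":0,"ay":0,"az":1,"claw":45},{"dx":30,"dy":-10,"dz":-100,"ax":0,"ay":0,"az":3,"claw":45},{"dx":60,"dy":-20,"dz":-100,"ax":0,"ay":0,"az":6,"claw":45}]'; python3 go.py 615.5 288.6 80 85.8;python3 shot.py s6 419.6 179 60 40
```

```text
clock: 12.6
position: [0.476, 0.2094, 0.1687]
tool_rot: [-3.139, -0.003, 0.062]
force: [1.7, 1.0, 1.0]
grip_width: 0.0447
t 12.6 pos [476.  209.4 168.7] rpy [-179.9   -0.2    3.5] F [1.7 1.  1. ] grip 44.7 q7 -0.27
dx dy dz [143.8 -70.2  89.3] rotvec [-0.2 -0.2  7.7] dist 183.3
top crop origin [150 142] scale 5.0
scene crop origin [282 138] scale 5.0
```

View pics/s6.png

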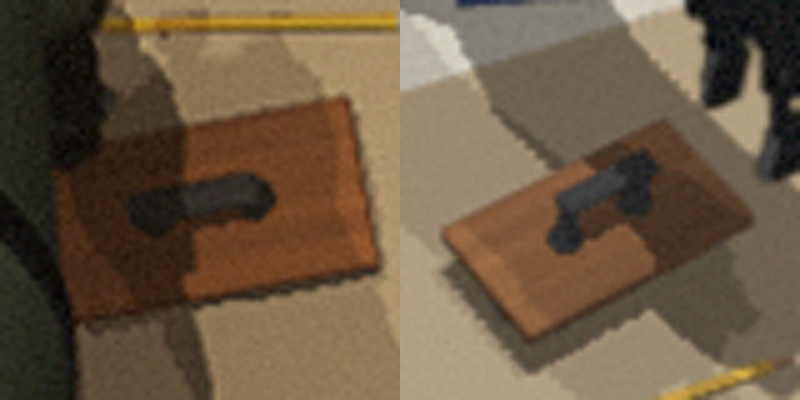

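pull48's feet at (565,238) and (637,202) in the scene crop sit on the hole positions (562,242) and (634,202). Back to pull96 on the cork.

```bash
python3 -m pendant '[{"dx":30,"dy":-15,"dz":0,"ax":0,"ay":0,"az":2,"claw":45},{"dx":62,"dy":-30,"dz":0,"ax":0,"ay":0,"az":4,"claw":45},{"dx":95,"dy":-46,"dz":0,"ax":0,"ay":0,"az":6,"claw":45},{"dx":122,"dy":-60,"dz":8,"ax":0,"ay":0,"az":7,"claw":45},{"dx":138,"dy":-67,"dz":25,"ax":0,"ay":0,"az":7.7,"claw":45},{"dx":143.8,"dy":-70.2,"dz":50,"ax":0,"ay":0,"az":7.7,"claw":45},{"dx":143.8,"dy":-70.2,"dz":75,"ax":0,"ay":0,"az":7.7,"claw":45},{"dx":143.8,"dy":-70.2,"dz":89,"ax":0,"ay":0,"az":7.7,"claw":45},{"dx":143.8,"dy":-70.2,"dz":89,"ax":0,"ay":0,"az":7.7,"claw":45},{"dx":143.8,"dy":-70.2,"dz":89,"ax":0,"ay":0,"az":7.7,"claw":45}]'; python3 go.py 615.2 288.7 29 85.8
```

```text
clock: 13.53
position: [0.6141, 0.2881, 0.076]
tool_rot: [3.141, 0.001, -0.071]
force: [0.4, -0.2, 0.6]
grip_width: 0.0451
t 13.53 pos [614.1 288.1  76. ] rpy [180.    0.   -4.1] F [ 0.4 -0.2  0.6] grip 45.1 q7 -0.36
dx dy dz [ 1.1 -0.7 47. ] rotvec [0.  0.  0.1] dist 47.0
```

```bash
python3 -m pendant '[{"dx":0.5,"dy":-0.4,"dz":16,"ax":0,"ay":0,"az":0,"claw":45},{"dx":0.5,"dy":-0.4,"dz":34,"ax":0,"ay":0,"az":0,"claw":45},{"dx":0.5,"dy":-0.4,"dz":44,"ax":0,"ay":0,"az":0,"claw":45},{"dx":0.5,"dy":-0.4,"dz":46,"ax":0,"ay":0,"az":0,"claw":30},{"dx":0.5,"dy":-0.4,"dz":46,"ax":0,"ay":0,"az":0,"claw":20},{"dx":0.5,"dy":-0.4,"dz":46,"ax":0,"ay":0,"az":0,"claw":10},{"dx":0.5,"dy":-0.4,"dz":46,"ax":0,"ay":0,"az":0,"claw":10},{"dx":0.5,"dy":-0.4,"dz":46,"ax":0,"ay":0,"az":0,"claw":10},{"dx":0.5,"dy":-0.4,"dz":46,"ax":0,"ay":0,"az":0,"claw":10}]'; python3 go.py 611.8 -282.9 160 78.6
```

```text
clock: 14.28
position: [0.6154, 0.289, 0.0305]
tool_rot: [-3.141, -0.001, -0.071]
force: [-0.8, -0.6, 6.9]
grip_width: 0.0149
t 14.28 pos [615.4 289.   30.5] rpy [-1.8e+02 -1.0e-01 -4.1e+00] F [-0.8 -0.6  6.9] grip 14.9 q7 -0.35
dx dy dz [  37.   570.6 -129.8] rotvec [-0.  -0.1  7.3] dist 586.4
```

```bash
python3 -m pendant '[{"dx":0,"dy":0,"dz":-8,"ax":0,"ay":0,"az":0,"claw":10},{"dx":0,"dy":0,"dz":-25,"ax":0,"ay":0,"az":0,"claw":10},{"dx":0,"dy":2,"dz":-58,"ax":0,"ay":0,"az":0,"claw":10},{"dx":1,"dy":15,"dz":-92,"ax":0,"ay":0,"az":0,"claw":10},{"dx":2,"dy":38,"dz":-118,"ax":0,"ay":0,"az":0,"claw":10},{"dx":5,"dy":74,"dz":-128,"ax":0,"ay":0,"az":1,"claw":10},{"dx":7,"dy":114,"dz":-130,"ax":0,"ay":0,"az":1,"claw":10},{"dx":10,"dy":154,"dz":-130,"ax":0,"ay":0,"az":2,"claw":10},{"dx":13,"dy":194,"dz":-130,"ax":0,"ay":0,"az":2,"claw":10},{"dx":15,"dy":234,"dz":-130,"ax":0,"ay":0,"az":3,"claw":10}]';python3 go.py 611.8 -282.9 160 78.6
```

```text
clock: 15.12
position: [0.6131, 0.0525, 0.1604]
tool_rot: [-3.141, -0.001, -0.123]
force: [0.3, -0.6, -1.9]
grip_width: 0.015
t 15.12 pos [613.1  52.5 160.4] rpy [-180.   -0.   -7.] F [ 0.3 -0.6 -1.9] grip 15.0 q7 -0.08
dx dy dz [ 39.8 333.    0.4] rotvec [-0.  -0.   4.4] dist 335.4
```

```bash
python3 -m pendant '[{"dx":5,"dy":40,"dz":0,"ax":0,"ay":0,"az":0.5,"claw":10},{"dx":10,"dy":80,"dz":0,"ax":0,"ay":0,"az":1,"claw":10},{"dx":14,"dy":120,"dz":0,"ax":0,"ay":0,"az":1.5,"claw":10},{"dx":19,"dy":160,"dz":0,"ax":0,"ay":0,"az":2,"claw":10},{"dx":24,"dy":200,"dz":0,"ax":0,"ay":0,"az":2.5,"claw":10},{"dx":29,"dy":240,"dz":0,"ax":0,"ay":0,"az":3,"claw":10},{"dx":33,"dy":278,"dz":0,"ax":0,"ay":0,"az":3.5,"claw":10},{"dx":37,"dy":308,"dz":5,"ax":0,"ay":0,"az":4,"claw":10},{"dx":39,"dy":326,"dz":18,"ax":0,"ay":0,"az":4.4,"claw":10},{"dx":39.8,"dy":333,"dz":38,"ax":0,"ay":0,"az":4.4,"claw":10}]';python3 -m pendant '[{"dx":0,"dy":0,"dz":12,"ax":0,"ay":0,"az":0,"claw":10},{"dx":0,"dy":0,"dz":20,"ax":0,"ay":0,"az":0,"claw":10},{"dx":0,"dy":0,"dz":20,"ax":0,"ay":0,"az":0,"claw":10},{"dx":0,"dy":0,"dz":20,"ax":0,"ay":0,"az":0,"claw":10}]';python3 go.py 611.8 -282.9 67 78.6; python3 shot.py s7 612 -283 60 40
```

```text
clock: 15.95
position: [0.6117, -0.2857, 0.1233]
tool_rot: [3.139, -0.003, -0.204]
force: [0.4, -0.2, -0.2]
grip_width: 0.015
clock: 16.28
position: [0.6124, -0.2798, 0.1019]
tool_rot: [-3.141, 0.0, -0.198]
force: [1.4, -0.2, -1.7]
grip_width: 0.0149
t 16.28 pos [ 612.4 -279.8  101.9] rpy [-180.     0.   -11.4] F [ 1.4 -0.2 -1.7] grip 14.9 q7 0.38
dx dy dz [ 0.1  3.1 34.9] rotvec [-0.  0.  0.] dist 35.0
top crop origin [341  60] scale 5.0
scene crop origin [138 261] scale 5.0
```

View pics/s7.png

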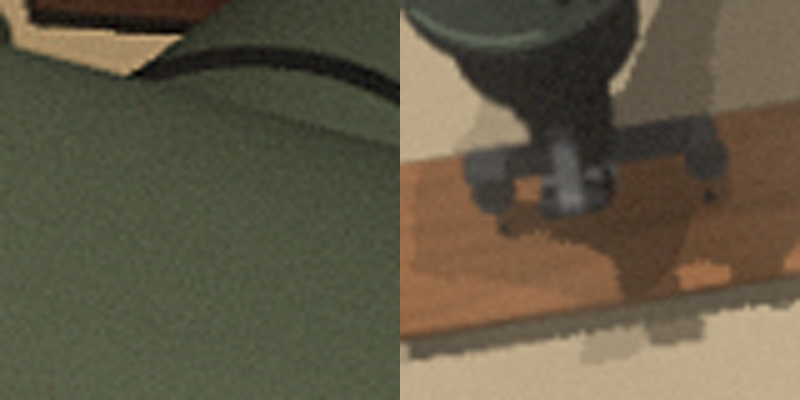

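```bash
python3 -m pendant '[{"dx":0,"dy":1.5,"dz":10,"ax":0,"ay":0,"az":0,"claw":10},{"dx":0,"dy":1.8,"dz":20,"ax":0,"ay":0,"az":0,"claw":10},{"dx":0,"dy":1.8,"dz":28,"ax":0,"ay":0,"az":0,"claw":10},{"dx":0,"dy":1.8,"dz":32,"ax":0,"ay":0,"az":0,"claw":10},{"dx":0,"dy":1.8,"dz":34,"ax":0,"ay":0,"az":0,"claw":10},{"dx":0,"dy":1.8,"dz":34,"ax":0,"ay":0,"az":0,"claw":10},{"dx":0,"dy":1.8,"dz":34,"ax":0,"ay":0,"az":0,"claw":10}]';python3 go.py 611.8 -282.9 65.5 78.6
```

```text
clock: 16.97
position: [0.6116, -0.2829, 0.0675]
tool_rot: [3.141, 0.0, -0.2]
force: [0.1, -0.8, -0.6]
grip_width: 0.0147
t 16.97 pos [ 611.6 -282.9   67.5] rpy [180.    0.  -11.5] F [ 0.1 -0.8 -0.6] grip 14.7 q7 0.4
dx dy dz [ 0.2 -0.1  2. ] rotvec [ 0.   0.  -0.1] dist 2.0
```

```bash
python3 -m pendant '[{"dx":0,"dy":0,"dz":0.8,"ax":0,"ay":0,"az":0,"claw":10},{"dx":0,"dy":0,"dz":1.6,"ax":0,"ay":0,"az":0,"claw":10},{"dx":0,"dy":0,"dz":2.4,"ax":0,"ay":0,"az":0,"claw":10},{"dx":0,"dy":0,"dz":2.4,"ax":0,"ay":0,"az":0,"claw":10}]'; python3 go.py 611.8 -282.9 65 78.6
```

```text
clock: 17.3
position: [0.6118, -0.2829, 0.0656]
tool_rot: [3.142, -0.001, -0.2]
force: [-2.0, 1.6, 4.8]
grip_width: 0.0152
t 17.3 pos [ 611.8 -282.9   65.6] rpy [180.   -0.  -11.5] F [-2.   1.6  4.8] grip 15.2 q7 0.4
dx dy dz [-0.  -0.   0.6] rotvec [ 0.  -0.  -0.1] dist 0.6
```

Contact at 65.6, as predicted. Release, rise, and head for pull72 on front120.

```bash
python3 -m pendant '[{"dx":0,"dy":0,"dz":-1,"ax":0,"ay":0,"az":0,"claw":22},{"dx":0,"dy":0,"dz":-1,"ax":0,"ay":0,"az":0,"claw":34},{"dx":0,"dy":0,"dz":-1,"ax":0,"ay":0,"az":0,"claw":45},{"dx":0,"dy":0,"dz":-1,"ax":0,"ay":0,"az":0,"claw":45},{"dx":0,"dy":0,"dz":-10,"ax":0,"ay":0,"az":0,"claw":45},{"dx":0,"dy":0,"dz":-30,"ax":0,"ay":0,"az":0,"claw":45},{"dx":0,"dy":-5,"dz":-55,"ax":0,"ay":0,"az":0,"claw":45},{"dx":-3,"dy":-22,"dz":-75,"ax":0,"ay":0,"az":-2,"claw":45},{"dx":-8,"dy":-55,"dz":-80,"ax":0,"ay":0,"az":-4,"claw":45},{"dx":-13,"dy":-93,"dz":-80,"ax":0,"ay":0,"az":-8,"claw":45}]'; python3 go.py 622.2 5.4 110 100;python3 shot.py s8 612 -283 60 40
```

```text
clock: 18.13
position: [0.6176, -0.1904, 0.1478]
tool_rot: [3.14, -0.003, -0.063]
force: [0.5, 0.3, -0.3]
grip_width: 0.045
t 18.13 pos [ 617.6 -190.4  147.8] rpy [179.9  -0.2  -3.6] F [ 0.5  0.3 -0.3] grip 45.0 q7 0.35
dx dy dz [  -7.8 -195.8   37.5] rotvec [  0.1  -0.2 -13.6] dist 199.5
top crop origin [341  60] scale 5.0
scene crop origin [138 261] scale 5.0
```

View pics/s8.png

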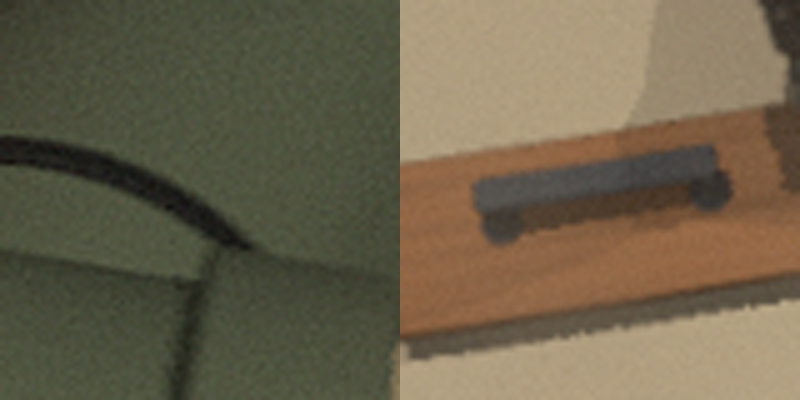

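pull96 stands with its feet at (503,222) and (712,188), over the hole spots (503,228) and (711,196) seen in the earlier crop. On to pull72.

```bash
python3 -m pendant '[{"dx":-1,"dy":-35,"dz":0,"ax":0,"ay":0,"az":-2,"claw":45},{"dx":-3,"dy":-72,"dz":0,"ax":0,"ay":0,"az":-5,"claw":45},{"dx":-4,"dy":-110,"dz":0,"ax":0,"ay":0,"az":-8,"claw":45},{"dx":-6,"dy":-145,"dz":0,"ax":0,"ay":0,"az":-10,"claw":45},{"dx":-7,"dy":-175,"dz":5,"ax":0,"ay":0,"az":-12,"claw":45},{"dx":-7.8,"dy":-191,"dz":15,"ax":0,"ay":0,"az":-13.6,"claw":45},{"dx":-7.8,"dy":-196,"dz":28,"ax":0,"ay":0,"az":-13.6,"claw":45},{"dx":-7.8,"dy":-196,"dz":40,"ax":0,"ay":0,"az":-13.6,"claw":45},{"dx":-7.8,"dy":-196,"dz":45,"ax":0,"ay":0,"az":-13.6,"claw":45},{"dx":-7.8,"dy":-196,"dz":45,"ax":0,"ay":0,"az":-13.6,"claw":45}]'; python3 go.py 622.2 5.4 63 100
```

```text
clock: 19.07
position: [0.6205, 0.0048, 0.0985]
tool_rot: [3.141, 0.003, 0.175]
force: [-0.8, -0.3, -0.3]
grip_width: 0.0447
t 19.07 pos [620.5   4.8  98.5] rpy [1.8e+02 1.0e-01 1.0e+01] F [-0.8 -0.3 -0.3] grip 44.7 q7 0.26
dx dy dz [ 1.9 -0.3 35.5] rotvec [ 0.   0.1 -0. ] dist 35.5
```

```bash
python3 -m pendant '[{"dx":1,"dy":0,"dz":14,"ax":0,"ay":0,"az":0,"claw":45},{"dx":1,"dy":0,"dz":28,"ax":0,"ay":0,"az":0,"claw":45},{"dx":1,"dy":0,"dz":34,"ax":0,"ay":0,"az":0,"claw":45},{"dx":1,"dy":0,"dz":34,"ax":0,"ay":0,"az":0,"claw":30},{"dx":1,"dy":0,"dz":34,"ax":0,"ay":0,"az":0,"claw":20},{"dx":1,"dy":0,"dz":34,"ax":0,"ay":0,"az":0,"claw":10},{"dx":1,"dy":0,"dz":34,"ax":0,"ay":0,"az":0,"claw":10},{"dx":1,"dy":0,"dz":34,"ax":0,"ay":0,"az":0,"claw":10},{"dx":1,"dy":0,"dz":34,"ax":0,"ay":0,"az":0,"claw":10}]'; python3 go.py 614.3 288.3 155 85.8
```

```text
clock: 19.82
position: [0.6226, 0.0071, 0.0666]
tool_rot: [3.141, -0.001, 0.177]
force: [-0.6, -1.1, 3.1]
grip_width: 0.0146
t 19.82 pos [622.6   7.1  66.6] rpy [180.   -0.   10.2] F [-0.6 -1.1  3.1] grip 14.6 q7 0.27
dx dy dz [  41.4 -278.2  -88.4] rotvec [ 0.  -0.  14.4] dist 294.8
```

```bash
python3 -m pendant '[{"dx":0,"dy":0,"dz":-8,"ax":0,"ay":0,"az":0,"claw":10},{"dx":0,"dy":0,"dz":-25,"ax":0,"ay":0,"az":0,"claw":10},{"dx":0,"dy":-2,"dz":-55,"ax":0,"ay":0,"az":0,"claw":10},{"dx":2,"dy":-15,"dz":-78,"ax":0,"ay":0,"az":1,"claw":10},{"dx":6,"dy":-40,"dz":-88,"ax":0,"ay":0,"az":2,"claw":10},{"dx":11,"dy":-77,"dz":-88,"ax":0,"ay":0,"az":4,"claw":10},{"dx":17,"dy":-116,"dz":-88,"ax":0,"ay":0,"az":6,"claw":10},{"dx":23,"dy":-155,"dz":-88,"ax":0,"ay":0,"az":8,"claw":10},{"dx":29,"dy":-195,"dz":-88,"ax":0,"ay":0,"az":10,"claw":10},{"dx":35,"dy":-232,"dz":-88,"ax":0,"ay":0,"az":12,"claw":10}]'; python3 go.py 614.3 288.3 80 85.8
```

```text
clock: 20.65
position: [0.6153, 0.2444, 0.1549]
tool_rot: [-3.141, -0.0, -0.033]
force: [1.1, -0.3, -0.7]
grip_width: 0.0148
t 20.65 pos [615.3 244.4 154.9] rpy [-180.    -0.    -1.9] F [ 1.1 -0.3 -0.7] grip 14.8 q7 -0.29
dx dy dz [ -2.4 -43.8  75. ] rotvec [-0.  -0.   2.3] dist 86.9
```

```bash
python3 -m pendant '[{"dx":-1,"dy":-24,"dz":5,"ax":0,"ay":0,"az":1,"claw":10},{"dx":-2,"dy":-38,"dz":20,"ax":0,"ay":0,"az":2,"claw":10},{"dx":-2.4,"dy":-43,"dz":45,"ax":0,"ay":0,"az":2.3,"claw":10},{"dx":-2.4,"dy":-43,"dz":75,"ax":0,"ay":0,"az":2.3,"claw":10},{"dx":-2.4,"dy":-43,"dz":95,"ax":0,"ay":0,"az":2.3,"claw":10},{"dx":-2.4,"dy":-43,"dz":110,"ax":0,"ay":0,"az":2.3,"claw":10},{"dx":-2.4,"dy":-43,"dz":118,"ax":0,"ay":0,"az":2.3,"claw":10},{"dx":-2.4,"dy":-43,"dz":120,"ax":0,"ay":0,"az":2.3,"claw":10},{"dx":-2.4,"dy":-43,"dz":120,"ax":0,"ay":0,"az":2.3,"claw":10}]'; python3 go.py 614.3 288.3 31.6 85.8
```

```text
clock: 21.4
position: [0.6152, 0.2848, 0.0346]
tool_rot: [-3.141, -0.0, -0.073]
force: [-0.3, -0.5, -0.7]
grip_width: 0.015
t 21.4 pos [615.2 284.8  34.6] rpy [-180.    -0.    -4.2] F [-0.3 -0.5 -0.7] grip 15.0 q7 -0.34
dx dy dz [-1.1 -3.5  3. ] rotvec [-0. -0.  0.] dist 4.7
```

```bash
python3 -m pendant '[{"dx":0,"dy":0,"dz":1.2,"ax":0,"ay":0,"az":0,"claw":10},{"dx":0,"dy":0,"dz":2.2,"ax":0,"ay":0,"az":0,"claw":10},{"dx":0,"dy":0,"dz":3.2,"ax":0,"ay":0,"az":0,"claw":10},{"dx":0,"dy":0,"dz":3.6,"ax":0,"ay":0,"az":0,"claw":10},{"dx":0,"dy":0,"dz":3.6,"ax":0,"ay":0,"az":0,"claw":10}]'; python3 go.py 614.3 288.3 31.6 85.8
```

```text
clock: 21.82
position: [0.6153, 0.285, 0.0316]
tool_rot: [-3.141, -0.001, -0.072]
force: [-1.7, 0.4, 7.4]
grip_width: 0.0148
t 21.82 pos [615.3 285.   31.6] rpy [-1.8e+02 -1.0e-01 -4.2e+00] F [-1.7  0.4  7.4] grip 14.8 q7 -0.34
dx dy dz [-1.3 -3.2 -0. ] rotvec [-0.  -0.1  0. ] dist 3.4
```

Contact at the predicted height. Release at TCP (615.3, 285.0).

```bash
python3 -m pendant '[{"dx":0,"dy":0,"dz":-1,"ax":0,"ay":0,"az":0,"claw":22},{"dx":0,"dy":0,"dz":-1,"ax":0,"ay":0,"az":0,"claw":34},{"dx":0,"dy":0,"dz":-1,"ax":0,"ay":0,"az":0,"claw":45},{"dx":0,"dy":0,"dz":-1,"ax":0,"ay":0,"az":0,"claw":45},{"dx":0,"dy":0,"dz":-10,"ax":0,"ay":0,"az":0,"claw":45},{"dx":0,"dy":0,"dz":-30,"ax":0,"ay":0,"az":0,"claw":45},{"dx":0,"dy":0,"dz":-60,"ax":0,"ay":0,"az":0,"claw":45},{"dx":-4,"dy":10,"dz":-90,"ax":0,"ay":0,"az":0,"claw":45},{"dx":-14,"dy":30,"dz":-115,"ax":0,"ay":0,"az":0,"claw":45},{"dx":-28,"dy":64,"dz":-130,"ax":0,"ay":0,"az":0,"claw":45}]'; python3 go.py 408.5 -193.2 160 87.5;python3 shot.py s9 614 288 30 45
```

```text
clock: 22.65
position: [0.583, 0.2252, 0.1635]
tool_rot: [-3.139, -0.003, -0.069]
force: [1.1, 0.2, 1.2]
grip_width: 0.0448
t 22.65 pos [583.  225.2 163.5] rpy [-179.8   -0.2   -4. ] F [1.1 0.2 1.2] grip 44.8 q7 -0.31
dx dy dz [-145.1  429.5    1.8] rotvec [-0.2 -0.2 -1.5] dist 453.4
top crop origin [104  63] scale 4.444444444444445
scene crop origin [346 183] scale 4.444444444444445
```

View pics/s9.png

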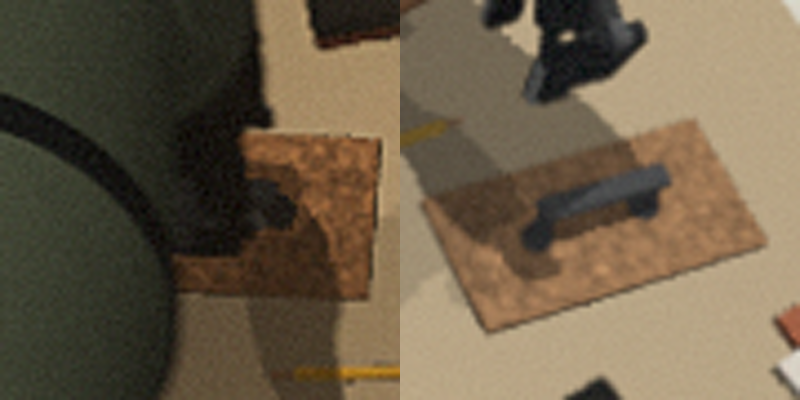

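pull72 stands on the cork with its feet at (540,232) and (645,205) in the scene crop. Now pull120 on front72.

```bash
python3 -m pendant '[{"dx":-12,"dy":36,"dz":0,"ax":0,"ay":0,"az":0,"claw":45},{"dx":-25,"dy":74,"dz":0,"ax":0,"ay":0,"az":0,"claw":45},{"dx":-38,"dy":112,"dz":0,"ax":0,"ay":0,"az":0,"claw":45},{"dx":-51,"dy":150,"dz":0,"ax":0,"ay":0,"az":0,"claw":45},{"dx":-64,"dy":188,"dz":0,"ax":0,"ay":0,"az":0,"claw":45},{"dx":-76,"dy":226,"dz":0,"ax":0,"ay":0,"az":0,"claw":45},{"dx":-89,"dy":264,"dz":0,"ax":0,"ay":0,"az":0,"claw":45},{"dx":-102,"dy":302,"dz":0,"ax":0,"ay":0,"az":-0.5,"claw":45},{"dx":-115,"dy":340,"dz":0,"ax":0,"ay":0,"az":-1,"claw":45},{"dx":-127,"dy":376,"dz":0,"ax":0,"ay":0,"az":-1.5,"claw":45}]';python3 go.py 408.5 -193.2 110 87.5
```

```text
clock: 23.58
position: [0.4272, -0.1447, 0.1612]
tool_rot: [-3.142, -0.001, -0.046]
force: [1.9, -0.5, 1.5]
grip_width: 0.0455
t 23.58 pos [ 427.2 -144.7  161.2] rpy [-180.    -0.    -2.7] F [ 1.9 -0.5  1.5] grip 45.5 q7 0.37
dx dy dz [-16.5  49.3  51.2] rotvec [-0.  -0.  -0.2] dist 73.0
```

```bash
python3 -m pendant '[{"dx":-9,"dy":26,"dz":5,"ax":0,"ay":0,"az":0,"claw":45},{"dx":-14,"dy":42,"dz":18,"ax":0,"ay":0,"az":0,"claw":45},{"dx":-16,"dy":48,"dz":36,"ax":0,"ay":0,"az":0,"claw":45},{"dx":-16.5,"dy":49.3,"dz":52,"ax":0,"ay":0,"az":-0.2,"claw":45},{"dx":-16.5,"dy":49.3,"dz":62,"ax":0,"ay":0,"az":-0.2,"claw":45},{"dx":-16.5,"dy":49.3,"dz":64,"ax":0,"ay":0,"az":-0.2,"claw":45},{"dx":-16.5,"dy":49.3,"dz":64,"ax":0,"ay":0,"az":-0.2,"claw":45}]';python3 go.py 408.5 -193.2 63 87.5;python3 shot.py s10 410 -194 81 45
```

```text
clock: 24.17
position: [0.4096, -0.1911, 0.0965]
tool_rot: [-3.141, 0.001, -0.043]
force: [-0.6, 0.5, 0.7]
grip_width: 0.0452
t 24.17 pos [ 409.6 -191.1   96.5] rpy [-180.     0.    -2.4] F [-0.6  0.5  0.7] grip 45.2 q7 0.55
dx dy dz [-1.   2.2 33.5] rotvec [-0.   0.   0.1] dist 33.6
top crop origin [305 137] scale 4.444444444444445
scene crop origin [143 169] scale 4.444444444444445
```

View pics/s10.png

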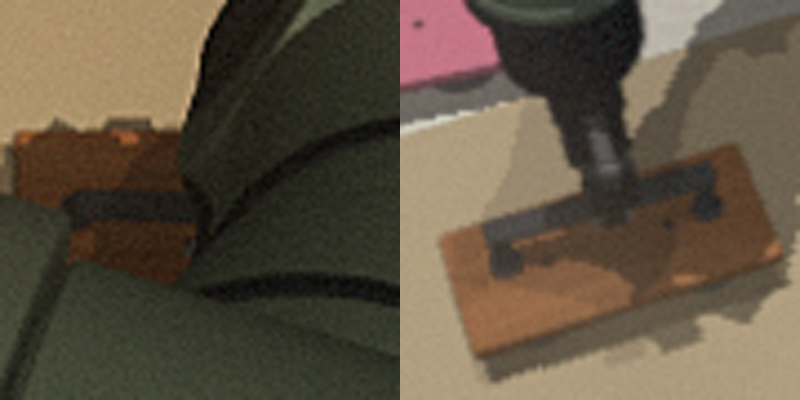

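The fingers straddle the bar near mid length: fingers at (605,190), bar ends at (490,230) and (715,175). Descend and grip.

```bash
python3 -m pendant '[{"dx":-0.5,"dy":1.4,"dz":14,"ax":0,"ay":0,"az":0,"claw":45},{"dx":-0.5,"dy":1.4,"dz":26,"ax":0,"ay":0,"az":0,"claw":45},{"dx":-0.5,"dy":1.4,"dz":31,"ax":0,"ay":0,"az":0,"claw":45},{"dx":-0.5,"dy":1.4,"dz":31,"ax":0,"ay":0,"az":0,"claw":30},{"dx":-0.5,"dy":1.4,"dz":31,"ax":0,"ay":0,"az":0,"claw":20},{"dx":-0.5,"dy":1.4,"dz":31,"ax":0,"ay":0,"az":0,"claw":10},{"dx":-0.5,"dy":1.4,"dz":31,"ax":0,"ay":0,"az":0,"claw":10},{"dx":-0.5,"dy":1.4,"dz":31,"ax":0,"ay":0,"az":0,"claw":10},{"dx":-0.5,"dy":1.4,"dz":31,"ax":0,"ay":0,"az":0,"claw":10}]'; python3 go.py 622 3 155 97.4
```

```text
clock: 25.02
position: [0.4095, -0.1928, 0.0661]
tool_rot: [3.141, -0.001, -0.043]
force: [-0.1, 1.5, 9.3]
grip_width: 0.0151
t 25.02 pos [ 409.5 -192.8   66.1] rpy [ 1.8e+02 -1.0e-01 -2.4e+00] F [-0.1  1.5  9.3] grip 15.1 q7 0.59
dx dy dz [ 204.1 -204.7  -88.7] rotvec [ 0.  -0.1 -9.8] dist 302.3
```

```bash
python3 -m pendant '[{"dx":0,"dy":0,"dz":-8,"ax":0,"ay":0,"az":0,"claw":10},{"dx":0,"dy":0,"dz":-25,"ax":0,"ay":0,"az":0,"claw":10},{"dx":2,"dy":-2,"dz":-55,"ax":0,"ay":0,"az":0,"claw":10},{"dx":12,"dy":-12,"dz":-78,"ax":0,"ay":0,"az":-0.5,"claw":10},{"dx":30,"dy":-30,"dz":-88,"ax":0,"ay":0,"az":-1,"claw":10},{"dx":57,"dy":-57,"dz":-88,"ax":0,"ay":0,"az":-2.5,"claw":10},{"dx":84,"dy":-84,"dz":-88,"ax":0,"ay":0,"az":-4,"claw":10},{"dx":112,"dy":-112,"dz":-88,"ax":0,"ay":0,"az":-5.5,"claw":10},{"dx":140,"dy":-140,"dz":-88,"ax":0,"ay":0,"az":-7,"claw":10},{"dx":166,"dy":-166,"dz":-88,"ax":0,"ay":0,"az":-8.5,"claw":10}]'; python3 go.py 622 3 110 97.4
```

```text
clock: 25.85
position: [0.5833, -0.0319, 0.1543]
tool_rot: [3.142, -0.0, 0.107]
force: [0.0, -0.9, -0.3]
grip_width: 0.0149
t 25.85 pos [583.3 -31.9 154.3] rpy [180.   -0.    6.2] F [ 0.  -0.9 -0.3] grip 14.9 q7 0.27
dx dy dz [ 42.2 -30.6  44.3] rotvec [ 0.  -0.  -1.2] dist 68.4
```

```bash
python3 -m pendant '[{"dx":22,"dy":-15,"dz":4,"ax":0,"ay":0,"az":0,"claw":10},{"dx":35,"dy":-26,"dz":14,"ax":0,"ay":0,"az":-1,"claw":10},{"dx":41,"dy":-30,"dz":28,"ax":0,"ay":0,"az":-1.2,"claw":10},{"dx":42,"dy":-30.5,"dz":42,"ax":0,"ay":0,"az":-1.2,"claw":10},{"dx":42,"dy":-30.5,"dz":50,"ax":0,"ay":0,"az":-1.2,"claw":10},{"dx":42,"dy":-30.5,"dz":52,"ax":0,"ay":0,"az":-1.2,"claw":10},{"dx":42,"dy":-30.5,"dz":52,"ax":0,"ay":0,"az":-1.2,"claw":10},{"dx":42,"dy":-30.5,"dz":52,"ax":0,"ay":0,"az":-1.2,"claw":10}]'; python3 go.py 622 3 67 97.4;python3 shot.py s11 622 3 70 45
```

```text
clock: 26.52
position: [0.6205, -0.0, 0.1022]
tool_rot: [3.141, -0.0, 0.125]
force: [-0.2, -0.4, -0.1]
grip_width: 0.015
t 26.52 pos [620.5  -0.  102.2] rpy [180.   -0.    7.2] F [-0.2 -0.4 -0.1] grip 15.0 q7 0.25
dx dy dz [ 1.9 -2.8 35.2] rotvec [ 0.  -0.  -0.2] dist 35.3
top crop origin [218  51] scale 4.444444444444445
scene crop origin [250 216] scale 4.444444444444445
```

View pics/s11.png

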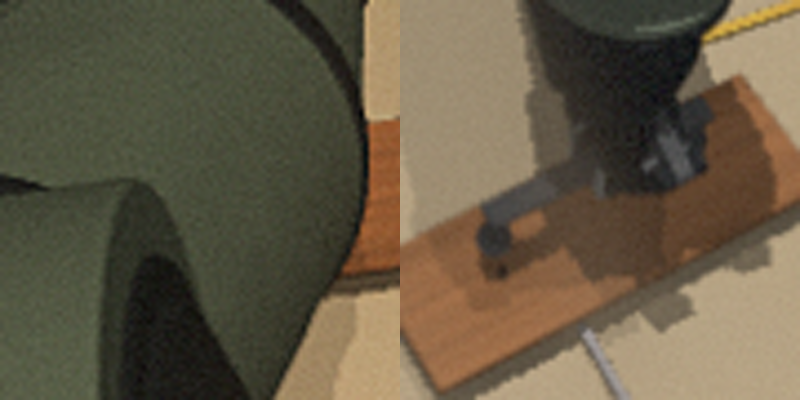

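```bash
python3 - <<'E'
from h import *;import pickle
f=pickle.load(open("f0.pkl","rb"))["scene"]
a=np.radians(97.2);d=np.array([np.cos(a),np.sin(a),0]);c=np.array([.6205,0,.079])
n=np.array([d[1],-d[0],0])
for s in(-1,1):
  for w in(-.008,.008):print("bar end",s,w,(proj(f,[c+s*.067*d+w*n+[0,0,.038]])[0]-[250,216]+.5)*4.444+[400,0])
  print("foot",s,(proj(f,[c+s*.060*d])[0]-[250,216]+.5)*4.444+[400,0])
a=np.radians(97.4);d=np.array([np.cos(a),np.sin(a),0])
for s in(-1,1):print("hole",(proj(f,[np.array([.622,.003,.043])+s*.06*d])[0]-[250,216]+.5)*4.444+[400,0])
E
```

```text
bar end -1 -0.008 [480.86428696 201.97613513]
bar end -1 0.008 [496.91338479 226.87075323]
foot -1 [498.61160845 242.20277086]
bar end 1 -0.008 [702.67681449  89.62079699]
bar end 1 0.008 [719.7043933  112.72832977]
foot 1 [692.0152503  142.72109652]
hole [503.03417555 273.21401015]
hole [690.71421042 174.90057337]
```

```bash
python3 -m pendant '[{"dx":0.8,"dy":-2,"dz":10,"ax":0,"ay":0,"az":-0.2,"claw":10},{"dx":0.8,"dy":-2.5,"dz":20,"ax":0,"ay":0,"az":-0.2,"claw":10},{"dx":0.8,"dy":-2.5,"dz":28,"ax":0,"ay":0,"az":-0.2,"claw":10},{"dx":0.8,"dy":-2.5,"dz":32,"ax":0,"ay":0,"az":-0.2,"claw":10},{"dx":0.8,"dy":-2.5,"dz":34,"ax":0,"ay":0,"az":-0.2,"claw":10},{"dx":0.8,"dy":-2.5,"dz":34,"ax":0,"ay":0,"az":-0.2,"claw":10},{"dx":0.8,"dy":-2.5,"dz":34,"ax":0,"ay":0,"az":-0.2,"claw":10}]';python3 go.py 622 4 66.1 97.4
```

```text
clock: 27.2
position: [0.6211, 0.0032, 0.0675]
tool_rot: [3.141, -0.0, 0.13]
force: [0.2, -1.1, -0.9]
grip_width: 0.0149
t 27.2 pos [621.1   3.2  67.5] rpy [180.   -0.    7.4] F [ 0.2 -1.1 -0.9] grip 14.9 q7 0.26
dx dy dz [ 1.  -0.6  1.4] rotvec [ 0. -0.  0.] dist 1.8
```

```bash
python3 -m pendant '[{"dx":0.8,"dy":-0.6,"dz":0.4,"ax":0,"ay":0,"az":0,"claw":10},{"dx":0.8,"dy":-0.6,"dz":1.2,"ax":0,"ay":0,"az":0,"claw":10},{"dx":0.8,"dy":-0.6,"dz":2,"ax":0,"ay":0,"az":0,"claw":10},{"dx":0.8,"dy":-0.6,"dz":2,"ax":0,"ay":0,"az":0,"claw":10}]'; python3 go.py 622 4 66.1 97.4
```

```text
clock: 27.53
position: [0.6222, 0.0042, 0.0662]
tool_rot: [-3.141, -0.001, 0.13]
force: [-2.3, 1.1, 7.2]
grip_width: 0.0151
t 27.53 pos [622.2   4.2  66.2] rpy [-1.8e+02 -1.0e-01  7.5e+00] F [-2.3  1.1  7.2] grip 15.1 q7 0.26
dx dy dz [-0.2  0.2  0.1] rotvec [-0.  -0.1  0.1] dist 0.3
```

Contact. Release, rise, and move toward the cork.

```bash
python3 -m pendant '[{"dx":0,"dy":0,"dz":-1,"ax":0,"ay":0,"az":0,"claw":22},{"dx":0,"dy":0,"dz":-1,"ax":0,"ay":0,"az":0,"claw":34},{"dx":0,"dy":0,"dz":-1,"ax":0,"ay":0,"az":0,"claw":45},{"dx":0,"dy":0,"dz":-1,"ax":0,"ay":0,"az":0,"claw":45},{"dx":0,"dy":0,"dz":-10,"ax":0,"ay":0,"az":0,"claw":45},{"dx":0,"dy":0,"dz":-30,"ax":0,"ay":0,"az":0,"claw":45},{"dx":0,"dy":-5,"dz":-58,"ax":0,"ay":0,"az":0,"claw":45},{"dx":3,"dy":-22,"dz":-78,"ax":0,"ay":0,"az":1,"claw":45},{"dx":7,"dy":-56,"dz":-84,"ax":0,"ay":0,"az":2,"claw":45},{"dx":12,"dy":-95,"dz":-84,"ax":0,"ay":0,"az":4,"claw":45}]'; python3 go.py 615.3 284 85 85.8;python3 shot.py s12 622 3 70 45
```

```text
clock: 28.37
position: [0.6225, 0.0989, 0.1526]
tool_rot: [-3.142, -0.004, 0.056]
force: [0.5, -0.1, 0.2]
grip_width: 0.045
t 28.37 pos [622.5  98.9 152.6] rpy [-180.    -0.2    3.2] F [ 0.5 -0.1  0.2] grip 45.0 q7 0.02
dx dy dz [   2.9 -185.2   67.6] rotvec [-0.  -0.2  7.4] dist 197.2
top crop origin [218  51] scale 4.444444444444445
scene crop origin [250 216] scale 4.444444444444445
```

View pics/s12.png

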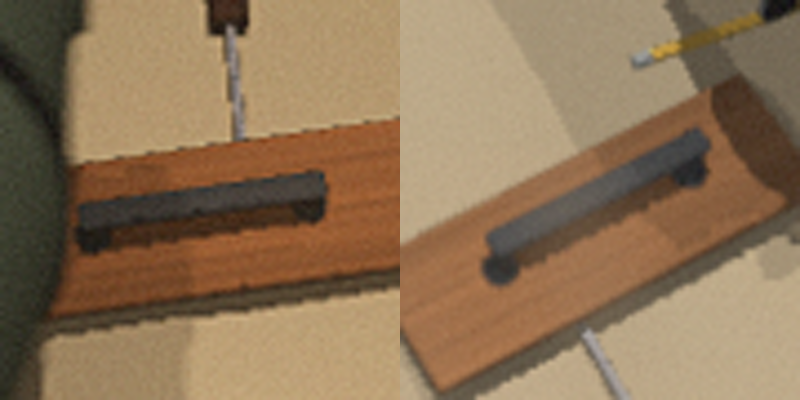

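pull120 has its feet at (501,267) and (690,170), on the expected holes at (503,273) and (691,175). Now pull72 from the cork to front72.

```bash
python3 -m pendant '[{"dx":1,"dy":-38,"dz":0,"ax":0,"ay":0,"az":1,"claw":45},{"dx":1,"dy":-76,"dz":0,"ax":0,"ay":0,"az":3,"claw":45},{"dx":2,"dy":-114,"dz":0,"ax":0,"ay":0,"az":5,"claw":45},{"dx":2,"dy":-148,"dz":5,"ax":0,"ay":0,"az":6,"claw":45},{"dx":3,"dy":-172,"dz":18,"ax":0,"ay":0,"az":7.4,"claw":45},{"dx":3,"dy":-184,"dz":36,"ax":0,"ay":0,"az":7.4,"claw":45},{"dx":3,"dy":-185,"dz":58,"ax":0,"ay":0,"az":7.4,"claw":45},{"dx":3,"dy":-185,"dz":74,"ax":0,"ay":0,"az":7.4,"claw":45},{"dx":3,"dy":-185,"dz":76,"ax":0,"ay":0,"az":7.4,"claw":45},{"dx":3,"dy":-185,"dz":76,"ax":0,"ay":0,"az":7.4,"claw":45}]'; python3 go.py 615.3 284 31 85.8
```

```text
clock: 29.3
position: [0.6129, 0.2842, 0.0732]
tool_rot: [3.141, 0.001, -0.069]
force: [0.2, 0.0, 1.0]
grip_width: 0.0451
t 29.3 pos [612.9 284.2  73.2] rpy [ 1.799e+02  1.000e-01 -4.000e+00] F [0.2 0.  1. ] grip 45.1 q7 -0.33
dx dy dz [ 2.4  0.  42.2] rotvec [0.1 0.1 0.2] dist 42.3
```

```bash
python3 -m pendant '[{"dx":1,"dy":0.4,"dz":16,"ax":0,"ay":0,"az":0,"claw":45},{"dx":1.2,"dy":0.4,"dz":31,"ax":0,"ay":0,"az":0,"claw":45},{"dx":1.2,"dy":0.4,"dz":39,"ax":0,"ay":0,"az":0,"claw":45},{"dx":1.2,"dy":0.4,"dz":41,"ax":0,"ay":0,"az":0,"claw":30},{"dx":1.2,"dy":0.4,"dz":41,"ax":0,"ay":0,"az":0,"claw":20},{"dx":1.2,"dy":0.4,"dz":41,"ax":0,"ay":0,"az":0,"claw":10},{"dx":1.2,"dy":0.4,"dz":41,"ax":0,"ay":0,"az":0,"claw":10},{"dx":1.2,"dy":0.4,"dz":41,"ax":0,"ay":0,"az":0,"claw":10},{"dx":1.2,"dy":0.4,"dz":41,"ax":0,"ay":0,"az":0,"claw":10}]'; python3 go.py 413.5 -194.4 160 89.2
```

```text
clock: 30.05
position: [0.6146, 0.2843, 0.0329]
tool_rot: [-3.141, -0.0, -0.069]
force: [-0.0, -1.0, -1.3]
grip_width: 0.0149
t 30.05 pos [614.6 284.3  32.9] rpy [-180.    -0.    -3.9] F [-0.  -1.  -1.3] grip 14.9 q7 -0.31
dx dy dz [-167.6  491.4 -127.3] rotvec [-0.  -0.  -3.1] dist 534.6
```

```bash
python3 -m pendant '[{"dx":0,"dy":0,"dz":-8,"ax":0,"ay":0,"az":0,"claw":10},{"dx":0,"dy":0,"dz":-25,"ax":0,"ay":0,"az":0,"claw":10},{"dx":-1,"dy":3,"dz":-58,"ax":0,"ay":0,"az":0,"claw":10},{"dx":-5,"dy":14,"dz":-92,"ax":0,"ay":0,"az":0,"claw":10},{"dx":-12,"dy":36,"dz":-116,"ax":0,"ay":0,"az":0,"claw":10},{"dx":-24,"dy":70,"dz":-126,"ax":0,"ay":0,"az":0,"claw":10},{"dx":-36,"dy":107,"dz":-127,"ax":0,"ay":0,"az":0,"claw":10},{"dx":-49,"dy":144,"dz":-127,"ax":0,"ay":0,"az":-0.5,"claw":10},{"dx":-62,"dy":182,"dz":-127,"ax":0,"ay":0,"az":-1,"claw":10},{"dx":-75,"dy":220,"dz":-127,"ax":0,"ay":0,"az":-1.5,"claw":10}]';python3 go.py 413.5 -194.4 160 89.2;python3 shot.py s13 413.5 -194 43 40
```

```text
clock: 30.88
position: [0.5234, 0.0685, 0.1604]
tool_rot: [-3.141, -0.001, -0.042]
force: [1.5, -0.9, -1.1]
grip_width: 0.0147
t 30.88 pos [523.4  68.5 160.4] rpy [-1.8e+02 -1.0e-01 -2.4e+00] F [ 1.5 -0.9 -1.1] grip 14.7 q7 -0.04
dx dy dz [-9.880e+01  2.673e+02  1.000e-01] rotvec [-0.  -0.1 -1.6] dist 285.0
top crop origin [307 143] scale 5.0
scene crop origin [150 184] scale 5.0
```

View pics/s13.png

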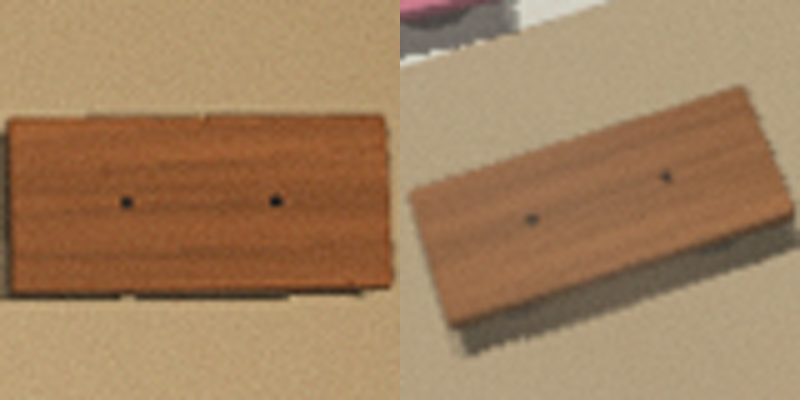

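```bash
python3 - <<'E'
from h import *;import pickle
F=pickle.load(open("f0.pkl","rb"))
pt=np.array([(126,203),(276,201)])/5-.4+[307,143];ps=np.array([(266,177),(132,219)])/5-.4+[150,184]
for n,p in(("top",pt),("scene",ps)):
  w=plane(F[n],p,.043);d=w[0]-w[1];print(n,np.round(w.mean(0)*1e3,1),np.linalg.norm(d),np.degrees(np.arctan2(d[1],d[0])))
print(np.round(tri(F["top"],pt,F["scene"],ps)*1e3,1))
E
```

```text
top [ 412.8 -194.4   43. ] 0.07244596361531885 89.61603951167211
scene [ 411.9 -194.6   43. ] 0.07163497585159595 89.04174581965543
[[ 412.9 -158.5   43.3]
 [ 412.3 -230.4   44.5]]
```

Both holes are visible. Their midpoint is (412.6, -194.5), spacing 72 mm, yaw 89.3°, and they triangulate to a height of 44 mm. Target: TCP (412.7, -193.8).

```bash
python3 -m pendant '[{"dx":-14,"dy":38,"dz":0,"ax":0,"ay":0,"az":0,"claw":10},{"dx":-28,"dy":76,"dz":0,"ax":0,"ay":0,"az":-0.5,"claw":10},{"dx":-42,"dy":114,"dz":0,"ax":0,"ay":0,"az":-1,"claw":10},{"dx":-56,"dy":152,"dz":0,"ax":0,"ay":0,"az":-1.5,"claw":10},{"dx":-70,"dy":190,"dz":0,"ax":0,"ay":0,"az":-1.7,"claw":10},{"dx":-84,"dy":226,"dz":0,"ax":0,"ay":0,"az":-1.7,"claw":10},{"dx":-94,"dy":252,"dz":6,"ax":0,"ay":0,"az":-1.7,"claw":10},{"dx":-98,"dy":264,"dz":20,"ax":0,"ay":0,"az":-1.7,"claw":10},{"dx":-99.6,"dy":267,"dz":38,"ax":0,"ay":0,"az":-1.7,"claw":10},{"dx":-99.6,"dy":267,"dz":54,"ax":0,"ay":0,"az":-1.7,"claw":10}]';python3 -m pendant '[{"dx":0,"dy":0,"dz":5,"ax":0,"ay":0,"az":0,"claw":10},{"dx":0,"dy":0,"dz":6,"ax":0,"ay":0,"az":0,"claw":10},{"dx":0,"dy":0,"dz":6,"ax":0,"ay":0,"az":0,"claw":10}]'; python3 go.py 412.7 -193.8 69 89.3; python3 shot.py s14 413.5 -194 60 40
```

```text
clock: 31.82
position: [0.4132, -0.1941, 0.1056]
tool_rot: [3.141, -0.001, -0.016]
force: [0.3, -0.1, -0.6]
grip_width: 0.0149
clock: 32.07
position: [0.4138, -0.1926, 0.1]
tool_rot: [3.142, -0.0, -0.013]
force: [0.1, -0.4, -1.9]
grip_width: 0.0148
t 32.07 pos [ 413.8 -192.6  100. ] rpy [180.   -0.   -0.7] F [ 0.1 -0.4 -1.9] grip 14.8 q7 0.6
dx dy dz [-1.1  1.3 31. ] rotvec [ 0. -0. -0.] dist 31.1
top crop origin [308 142] scale 5.0
scene crop origin [149 180] scale 5.0
```

View pics/s14.png

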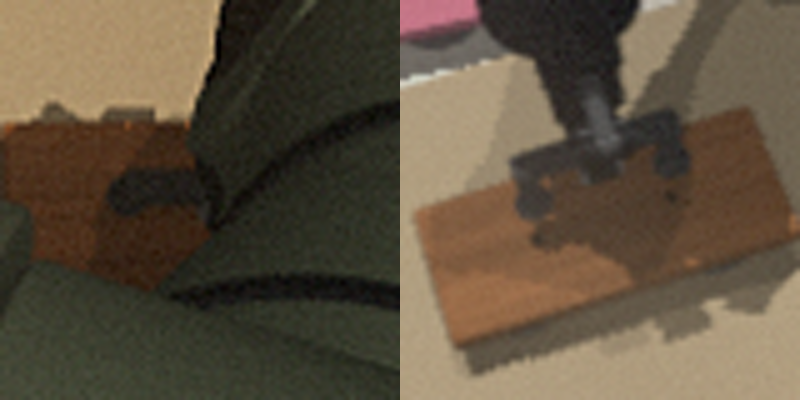

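```bash
python3 -m pendant '[{"dx":-0.6,"dy":1,"dz":10,"ax":0,"ay":0,"az":0,"claw":10},{"dx":-0.8,"dy":1,"dz":19,"ax":0,"ay":0,"az":0,"claw":10},{"dx":-0.8,"dy":1,"dz":26,"ax":0,"ay":0,"az":0,"claw":10},{"dx":-0.8,"dy":1,"dz":29,"ax":0,"ay":0,"az":0,"claw":10},{"dx":-0.8,"dy":1,"dz":30,"ax":0,"ay":0,"az":0,"claw":10},{"dx":-0.8,"dy":1,"dz":30,"ax":0,"ay":0,"az":0,"claw":10}]';python3 go.py 412.7 -193.8 67.9 89.3
```

```text
clock: 32.67
position: [0.4125, -0.1936, 0.0691]
tool_rot: [-3.141, 0.001, -0.013]
force: [-0.2, 0.2, -1.2]
grip_width: 0.0147
t 32.67 pos [ 412.5 -193.6   69.1] rpy [-180.     0.    -0.8] F [-0.2  0.2 -1.2] grip 14.7 q7 0.63
dx dy dz [0.3 0.2 1.2] rotvec [-0.   0.  -0.1] dist 1.3
```

```bash
python3 -m pendant '[{"dx":0,"dy":0,"dz":0.6,"ax":0,"ay":0,"az":0,"claw":10},{"dx":0,"dy":0,"dz":1.2,"ax":0,"ay":0,"az":0,"claw":10},{"dx":0,"dy":0,"dz":1.6,"ax":0,"ay":0,"az":0,"claw":10},{"dx":0,"dy":0,"dz":1.6,"ax":0,"ay":0,"az":0,"claw":10}]'; python3 go.py 412.7 -193.8 67.9 89.3
```

```text
clock: 33.0
position: [0.4128, -0.1936, 0.068]
tool_rot: [3.142, -0.0, -0.013]
force: [-0.7, -1.1, -0.4]
grip_width: 0.0147
t 33.0 pos [ 412.8 -193.6   68. ] rpy [180.   -0.   -0.7] F [-0.7 -1.1 -0.4] grip 14.7 q7 0.63
dx dy dz [-0.1  0.2  0.1] rotvec [ 0. -0. -0.] dist 0.2
```

```bash
python3 -m pendant '[{"dx":0,"dy":0,"dz":0.5,"ax":0,"ay":0,"az":0,"claw":10},{"dx":0,"dy":0,"dz":1,"ax":0,"ay":0,"az":0,"claw":10},{"dx":0,"dy":0,"dz":1,"ax":0,"ay":0,"az":0,"claw":10}]'; python3 go.py 412.7 -193.8 67.9 89.3
```

```text
clock: 33.25
position: [0.4129, -0.1936, 0.0675]
tool_rot: [-3.141, -0.001, -0.013]
force: [-3.8, 2.0, 17.1]
grip_width: 0.0143
t 33.25 pos [ 412.9 -193.6   67.5] rpy [-180.    -0.    -0.8] F [-3.8  2.  17.1] grip 14.3 q7 0.63
dx dy dz [-0.2  0.2 -0.4] rotvec [-0.  -0.  -0.1] dist 0.5
```

Contact. Release, rise, and back the arm away for a clear view.

```bash
python3 -m pendant '[{"dx":0,"dy":0,"dz":-1,"ax":0,"ay":0,"az":0,"claw":22},{"dx":0,"dy":0,"dz":-1,"ax":0,"ay":0,"az":0,"claw":34},{"dx":0,"dy":0,"dz":-1,"ax":0,"ay":0,"az":0,"claw":45},{"dx":0,"dy":0,"dz":-1,"ax":0,"ay":0,"az":0,"claw":45},{"dx":0,"dy":0,"dz":-10,"ax":0,"ay":0,"az":0,"claw":45},{"dx":0,"dy":0,"dz":-30,"ax":0,"ay":0,"az":0,"claw":45},{"dx":0,"dy":0,"dz":-60,"ax":0,"ay":0,"az":0,"claw":45},{"dx":0,"dy":5,"dz":-95,"ax":0,"ay":0,"az":2,"claw":45},{"dx":0,"dy":25,"dz":-125,"ax":0,"ay":0,"az":6,"claw":45},{"dx":-2,"dy":60,"dz":-145,"ax":0,"ay":0,"az":11,"claw":45}]'; python3 go.py 190 -480 230 25
```

```text
clock: 34.08
position: [0.4108, -0.2522, 0.2153]
tool_rot: [-3.14, -0.002, -0.204]
force: [1.6, 0.2, 1.3]
grip_width: 0.045
t 34.08 pos [ 410.8 -252.2  215.3] rpy [-1.799e+02 -1.000e-01 -1.170e+01] F [1.6 0.2 1.3] grip 45.0 q7 0.46
dx dy dz [-170.1  267.8  -15.5] rotvec [-0.1 -0.1 53.3] dist 317.6
```

```bash
python3 -m pendant '[{"dx":-15,"dy":24,"dz":-2,"ax":0,"ay":0,"az":5,"claw":45},{"dx":-32,"dy":50,"dz":-4,"ax":0,"ay":0,"az":10,"claw":45},{"dx":-50,"dy":78,"dz":-6,"ax":0,"ay":0,"az":16,"claw":45},{"dx":-68,"dy":106,"dz":-8,"ax":0,"ay":0,"az":22,"claw":45},{"dx":-86,"dy":134,"dz":-10,"ax":0,"ay":0,"az":28,"claw":45},{"dx":-104,"dy":164,"dz":-12,"ax":0,"ay":0,"az":34,"claw":45},{"dx":-122,"dy":194,"dz":-14,"ax":0,"ay":0,"az":40,"claw":45},{"dx":-140,"dy":222,"dz":-15,"ax":0,"ay":0,"az":46,"claw":45},{"dx":-156,"dy":246,"dz":-15,"ax":0,"ay":0,"az":51,"claw":45},{"dx":-168,"dy":265,"dz":-15,"ax":0,"ay":0,"az":53,"claw":45}]'; python3 - <<'E'
from seg import *;from workcell import eyes
fs={n:eyes.grab_frame(n) for n in("top","scene")};pickle.dump(fs,open("f1.pkl","wb"))
for n in fs: cv2.imwrite(f"pics/end_{n}.png",fs[n]["image"])
E
```

```text
clock: 34.92
position: [0.1893, -0.48, 0.2277]
tool_rot: [3.141, -0.0, -1.137]
force: [0.5, -0.2, -0.0]
grip_width: 0.0447
```

View pics/end_top.png

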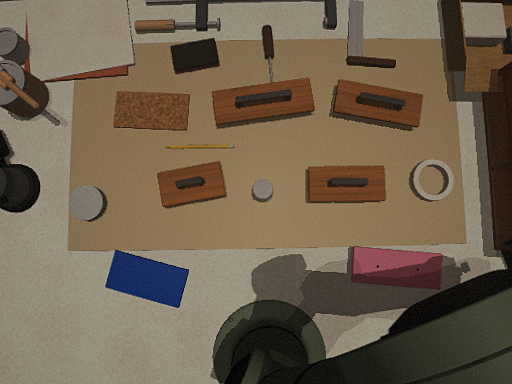

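View pics/end_scene.png

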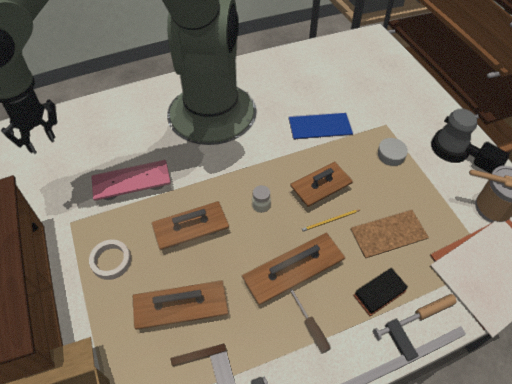

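```bash
python3 - <<'E'
from seg import *
fs=pickle.load(open("f1.pkl","rb"))
C={"A":(.622,.003,.081),"B":(.612,-.283,.081),"C":(.413,-.194,.081),"D":(.420,.179,.081)}
o,T=pulls(fs,C)
S={"A":((622.1,3.),97.4),"B":((612,-282.9),78.6),"C":((412.6,-194.5),89.3),"D":((419.4,178.9),99.9)}
for k in S: print(k,"off mm",np.round(o[k][0]*1e3-S[k][0],1),"dyaw",round(o[k][1]-S[k][1],1))
cv2.imwrite("pics/endbars.png",cv2.resize(np.vstack([np.hstack(T[:4]),np.hstack(T[4:])]),(800,400)))
E
```

```text
A c [621.2   1.9] width 11.3 shift along 0.4 L [np.float64(129.1), np.float64(130.5)] yaw [96.8, 97.1]
B c [ 609.3 -281.9] width 11.3 shift along 0.3 L [np.float64(106.0), np.float64(106.0)] yaw [78.7, 78.5]
C c [ 413.4 -191.1] width 11.0 shift along 2.8 L [np.float64(87.8), np.float64(82.7)] yaw [88.1, 89.4]
D c [420.3 178.3] width 11.3 shift along -1.1 L [np.float64(61.0), np.float64(59.8)] yaw [99.5, 100.1]
A off mm [-0.9 -1.1] dyaw -0.4
B off mm [-2.7  1. ] dyaw 0.0
C off mm [0.8 3.4] dyaw -0.6
D off mm [ 0.9 -0.6] dyaw -0.1
```

View pics/endbars.png

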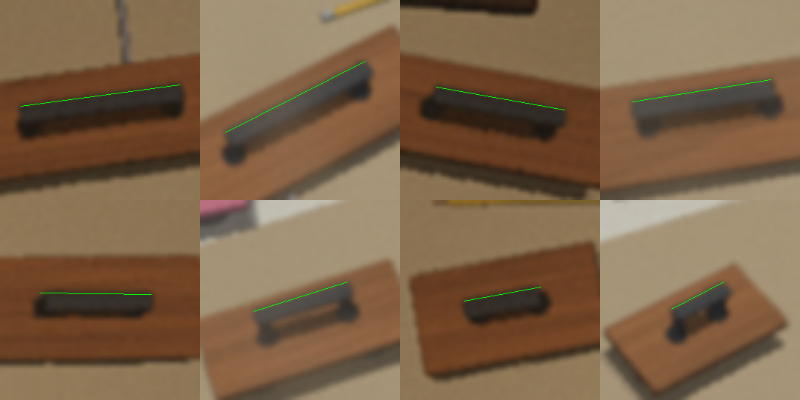

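All four pulls stand upright on their own fronts, with measured offsets of 3.5 mm or less (limit 10 mm) and yaw errors of 0.6° or less (limit 7°). In the top view, pull72's far foot blends into the mask and inflates its 3.4 mm. The arm is clear and the cork is empty, so I hand in.

```bash
python3 -c "
from workcell import job_done,observe
print(job_done());print(observe()['clock'])"
```

```text
the job is handed in; nothing more can be done
None
the job is handed in; nothing more can be done
```

All four pulls now stand on their own fronts, and I handed the job in at about 35 s of the 128 s allowed; no verdict was reported. I made two swaps, using the cork pad as the free place each time: pull96 with pull48, then pull72 with pull120. No pull touched the bare bench or tipped over.

The last pictures from both cameras, with the arm clear, gave these offsets from the screw-hole midpoints:

| Pull | Centre offset (limit 10 mm) | Angle off the hole line (limit 7°) |
|---|---|---|
| pull48 | about 1.1 mm | 0.1° |
| pull72 | about 3.5 mm | 0.6° |
| pull96 | about 2.9 mm | under 0.1° |
| pull120 | about 1.4 mm | 0.4° |

- **pull72:** the two views disagreed by 2.8 mm along the bar. In the top view its foot blends into the bar's outline, so its real offset is probably smaller.
- **Heights:** the front faces triangulated at about 39–44 mm against the stated 43 mm, and the pad at about 6 mm against 8 mm. The heights at which the pulls touched down matched the stated values within about 1 mm.
- **Bar width:** the bars measured about 11 mm wide instead of 16 mm, because the colour mask trims both edges. This should not shift their centres.

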